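Change the dish hemmed in by the stain bottles

ROBOT

A 6-joint arm with a two-finger parallel gripper is mounted at the origin on a cart in front of the work surface, level with it; the furniture and walls round the work are solid. World frame = base frame: x ahead of the robot, y to its left, z up, the work surface at z = 0. Lengths are in m, angles in rad, forces in N, time in s.
With the tool pointing down it reaches from about 0.3 to 0.875 m from the base axis. Payload 4.2 kg.
Tool frame: the origin (TCP) lies midway between the tips of the shut fingers; the grasp point (between the pads) lies 19 mm behind it; y points along the fingers, x is the direction in which the jaws open and shut, and the axes are right-handed (so a half turn about y gives the same grasp; the last joint's range is limited). The gripper opens to 85 mm and grips with 20 to 120 N. Pads are 22 mm wide; open, the fingers measure 114 mm over their backs; the gripper's body (76 mm by 85 mm) begins 54 mm behind the grasp point. The pads swing forward as they close: fully open they stand 13 mm farther back than shut.
Start: joints at [-1.212, 0.32, 1.565, -0, 1.257, -0.02], TCP at [0.213, -0.534, 0.231] pointing down, gripper open.
Joint ranges: [-3.11, 3.11], [-0.84, 2.01], [0.21, 2.61], [-1.34, 4.49], [0.05, 2.63], [-2.56, 2.56]. Speed limits (rad/s): [2.57, 2.57, 3.14, 3.14, 3.14, 3.14].

INTERFACE

Orientations are given as a rotation vector (axis times angle).
In Python, from station import bot gives the robot as it stands. The module is installed in compiled form; this text tells all that it offers.
- The arm moves only by the tool arm_command, never from a script. Its argument "plan" is a list of rows, each a list of 7 numbers: the shift along the tool's x, y, z in cm, then the turn, a rotation vector about the tool's x, y, z in rad, then the finger opening in cm, from 0 to 8.54. A call has exactly 10 rows; each row is the pose to reach, as a shift and turn from the pose commanded when the call began, along the tool's axes at that moment; what a row does not reach only later rows make up. A row lasts 1/12 s, in which the tool goes at most 41.7 mm and 7.16 degrees, less where a joint would pass 70% of its speed; a pose out of reach is approached as far as the arm can. A call with a gripper value outside its range is refused whole. The fingers move at their own pace and stop on an object; the grip force is fixed at half the most. Time passes only in rows, so rows that repeat a pose let the fingers close, or fill a call up. It gives the time, the measured TCP pose, the force and the opening at its end, in the units of the state.
- bot.read_state(): the state, without advancing time (a new reading comes with each control period).
- bot.get_image(name): name is "scene" or "top"; returns a dict with "image" (480x640x3 uint8, blue, green, red), "fx", "fy", "cx", "cy" (pixels), "k1" (the pictures are not rectified: a ray, as slopes to the right and down, at radius r is drawn at 1 + k1 r^2 times it, then the intrinsics apply), "extrinsics" (4x4, takes a point from camera to world coordinates). Camera axes: x right, y up, looking along -z (the intrinsics and any distortion apply to the point x, -y, -z); pixel columns grow to the right and rows downward; lengths in m; the calibration is good to about 2 mm. A picture is of the moment at which its call begins. There is no depth.
- bot.finish_job(): hands the job in, once; it reports no verdict.
The state is a dict: "time": time; "q": joint angles; "qd": joint speeds; "tau": joint torques, N m; "eef_pos": TCP position; "ee_rot": TCP orientation; "contact_force": force on the tool from outside, world axes, zero at the start; "moment": the same for the moment, N m; "grip_width": finger opening in m.
Only numpy, scipy, OpenCV 4.12 (cv2) and the standard library are available. Lean on these libraries where they do the work, as an engineer would, in place of code of your own. Each camera call takes 0.05 s, during which the arm holds its last target.

TASK

Change the dish of brown seeds in the white stain rack: lift the two bottles on either side of it out of their wells and stand them on the empty clear tray, then take the seed dish out and set it down in the middle of the ring on the light pad, and put the clean empty dish in the place it left. Then put each bottle back in the well it came from. Tip nothing over, and leave the rack's other dish and third bottle as they stand.

Things in the scene. Friction and masses are not known exactly. Their poses are not given: they have to be found in the camera images.
- dropper_c (a point): Dropper bottle: clear glass with a white label and a black rubber teat, 33 mm diameter (glass straight up to about 45 mm), 95 mm tall with the teat, 45 g. Point at its centre, 47.5 mm above its foot; z up. Stands in one of the rack's three wells at the start. Grip the glass at 30 to 45 mm above the foot.
- reagent_c (a point): Tall amber glass bottle with a narrow neck and small black cap, 36 mm diameter, 112 mm tall, 90 g; the straight body reaches 60 mm above the foot. Point at its centre, 56 mm above its foot; z up. In one of the rack's wells at the start.
- jar_c (a point): Squat wide-mouthed clear glass jar with a broad white screw cap, 40 mm diameter, 78 mm tall, 80 g; the glass is straight from the foot up to 47 mm. Point at its centre, 39 mm above its foot; z up. In one of the rack's wells at the start.
- seed_dish_c (a point): Small open petri dish with dark brown seeds in it, in one of the two dish places of the rack at the start (a like dish far off at the right edge of the bench is not meant), 55 mm diameter, wall 15 mm high, 22 g. Point at its centre, 7.5 mm above its underside; z up.
- other_dish_c (a point): Small open petri dish with orange-red crumbs in it, 55 mm diameter, wall 15 mm high, in the rack's other dish place. It stays there. Point at its centre, 7.5 mm above its underside; z up.
- clean_dish_c (a point): Small empty clear petri dish standing on the worktop outside the rack, 55 mm diameter, wall 15 mm high, 22 g. Point at its centre, 7.5 mm above its underside; z up.
- rack: Fixed white stain rack, 80 x 290 (308 over end lips) x 20 mm. Origin: centre of underside, y along it. At x=0: bottle wells at y=-112, 0, 112 mm (51 mm wide, floor 5 mm up, mouth at 20); dish places at y=-56, 56: round pad, top 21 mm up, between wire guards at x=-35 and 35 (40 mm long, top 34 mm up). Guards leave no finger room: grip a dish there only along y, fingers over the wells beside it.
- drip_tray: Empty clear plastic tray with a low rim, fixed, 127 (x) x 177 (y) mm outside, about 114 x 164 mm inside, rim 15 mm high, floor 2 mm above the origin. Origin at the centre of its underside, z up, y along its length. Not to be confused with the clear tray that holds instruments at the right edge of the bench.
- light_pad: Flat square light pad, fixed, grey with an opal white top, 120 x 120 mm, top 8 mm above the origin. A dashed dark ring of 68 mm diameter is printed round its centre. Origin at the centre of its underside, z up.
- microscope: Bench microscope, fixed, always in the same place at the middle of the bench, an obstacle to steer clear of: 310 (x) x 142 (y) x 338 mm tall, its eyepieces towards the robot. Origin at the centre of its foot on the worktop; it reaches from x = -154 to +154 mm and y = -71 to +71 mm about it. Things are carried between left and right in front of it.

How it is judged:
By the outcome, as a careful person would: the job done as asked, in the order asked, and still so for the second after the job is handed in, with the robot touching nothing.
It also fails if it takes over 141 s, if anything falls off the work surface, if the arm or the gripper's body presses on something with over 40 N, if the wrist force passes 120 N, or if a joint passes its speed limit or range.

## Working session

There is one attempt and no reset: what is moved stays moved. The work goes in short steps, Python scripts to look and compute and a tool call to move; the robot and the scene stay as the last step left them, time stands still between calls to the robot, and variables do not carry over. Pictures are saved under pics/ and viewed, and the job is handed in when it is done.

Besides the shell and the picture viewer there is one more tool, called by a JSON object that holds its "name" and its "arguments". arm_command: Moves the arm, as the interface text tells. Its arguments: {"type":"object","properties":{"plan":{"type":"array"}},"required":["plan"]}

```bash
mkdir -p pics; python3 - <<'E'
from station import bot
import cv2,numpy as np
s=bot.read_state()
for k,v in s.items(): print(k,np.round(v,4).tolist())
for n in("scene","top"):
    d=bot.get_image(n); cv2.imwrite(f"pics/{n}0.png",d["image"])
    print(n,d["fx"],d["fy"],d["cx"],d["cy"],d["k1"],np.round(d["extrinsics"],4).tolist())
E
```

```text
time 0.0
q [-1.212, 0.3203, 1.5657, 0.0, 1.2574, -0.02]
qd [0.0011, -0.0005, 0.0, 0.0, 0.0006, -0.0001]
tau [-0.0011, -41.5533, -23.4164, 0.0, 0.0083, 0.0]
eef_pos [0.2125, -0.5338, 0.2305]
ee_rot [-1.3638, 0.9269, -0.9245]
contact_force [-0.1152, 0.3391, -0.2683]
moment [-0.036, -0.0122, 0.0111]
grip_width 0.0852
scene 542.7224388668687 542.7224388668687 325.18607116682125 243.24177805152775 -0.07556824291693716 [[-0.8257, 0.293, -0.4821, 0.0418], [-0.5637, -0.4597, 0.6862, 0.7032], [-0.0205, 0.8384, 0.5447, 0.6108], [0.0, 0.0, 0.0, 1.0]]
top 568.9750552035856 568.9750552035856 323.01413726908635 235.5993179853368 -0.06684678163423187 [[0.0223, 0.9956, -0.0914, 0.426], [-0.9997, 0.0228, 0.0045, -0.0053], [0.0066, 0.0913, 0.9958, 1.3523], [0.0, 0.0, 0.0, 1.0]]
```

View pics/scene0.png

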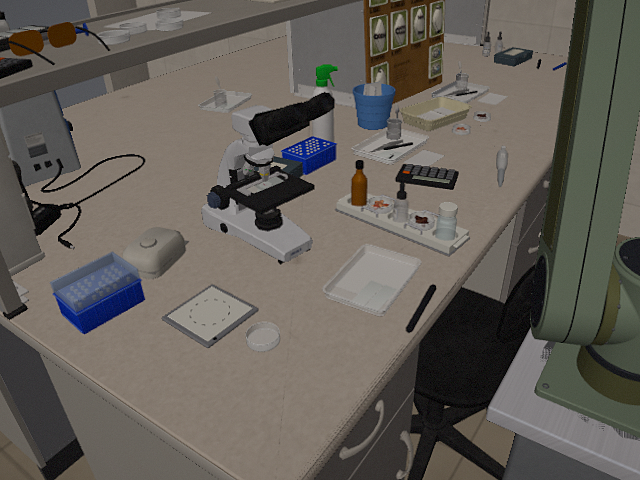

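View pics/top0.png

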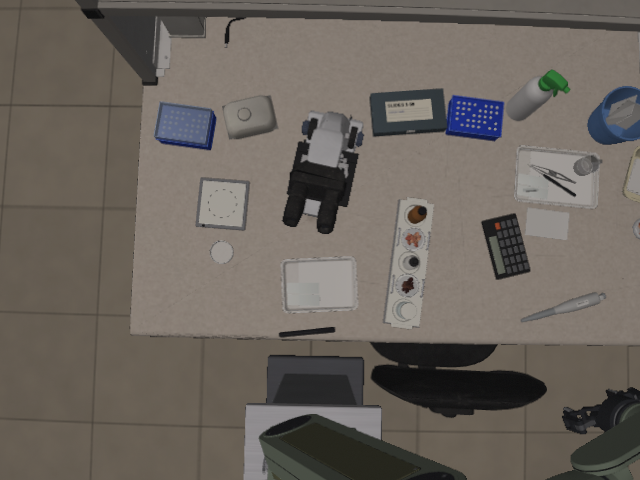

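```bash
cat > h.py <<'E'
from station import bot
import cv2,numpy as np
from scipy.spatial.transform import Rotation as R
_c={}
def cam(n,new=False):
    if new or n not in _c: _c[n]=bot.get_image(n)
    return _c[n]
def proj(n,P):
    d=cam(n);E=np.array(d["extrinsics"]);P=np.atleast_2d(P)
    p=(P-E[:3,3])@E[:3,:3];s=np.stack([p[:,0]/-p[:,2],-p[:,1]/-p[:,2]],1)
    s=s*(1+d["k1"]*(s**2).sum(1,keepdims=True))
    return s*[d["fx"],d["fy"]]+[d["cx"],d["cy"]]
def unproj(n,uv,z):
    d=cam(n);E=np.array(d["extrinsics"]);uv=np.atleast_2d(np.float64(uv))
    K=np.array([[d["fx"],0,d["cx"]],[0,d["fy"],d["cy"]],[0,0,1]])
    s=cv2.undistortPoints(uv[:,None],K,np.array([d["k1"],0,0,0,0]))[:,0]
    r=np.c_[s[:,0],-s[:,1],-np.ones(len(s))]@E[:3,:3].T
    return E[:3,3]+r*((np.reshape(z,(-1,1))-E[2,3])/r[:,2:])
def crop(n,u0,v0,w,h,name,k):
    im=cam(n)["image"][v0:v0+h,u0:u0+w]
    cv2.imwrite(f"pics/{name}.png",cv2.resize(im,None,fx=k,fy=k,interpolation=cv2.INTER_CUBIC))
E
python3 - <<'E'
from h import *
crop("top",370,190,80,145,"t_rack",4)
crop("top",180,170,190,150,"t_left",4)
crop("scene",325,150,150,110,"s_rack",5)
crop("scene",150,230,280,130,"s_left",2.8)
E
```

```text
(no output)
```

View pics/t_rack.png

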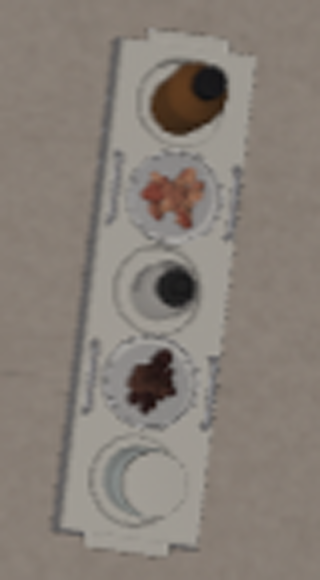

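View pics/t_left.png

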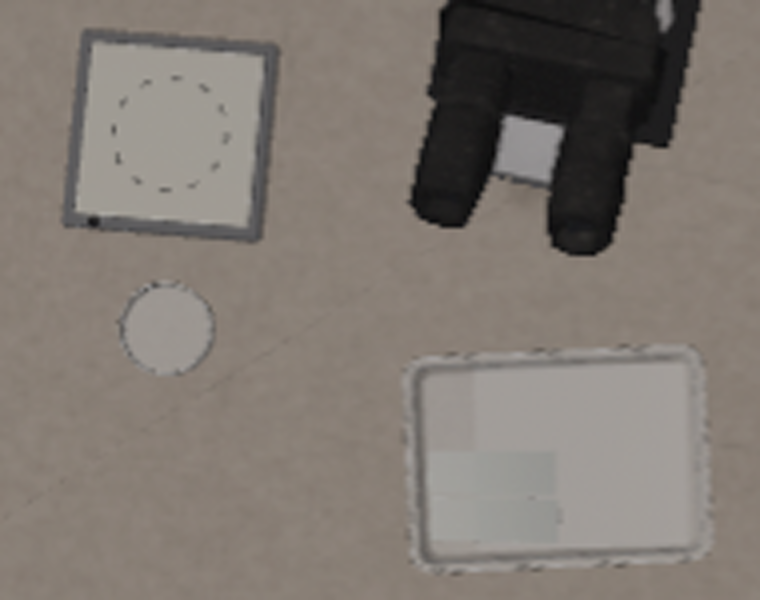

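View pics/s_rack.png

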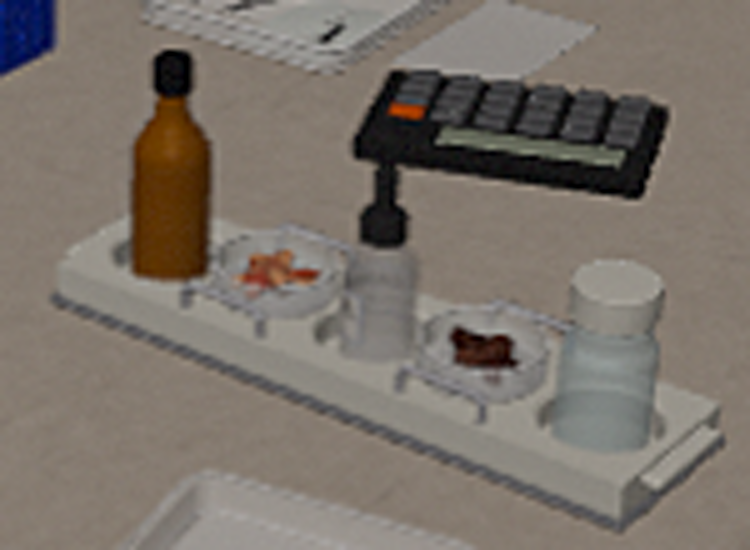

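View pics/s_left.png

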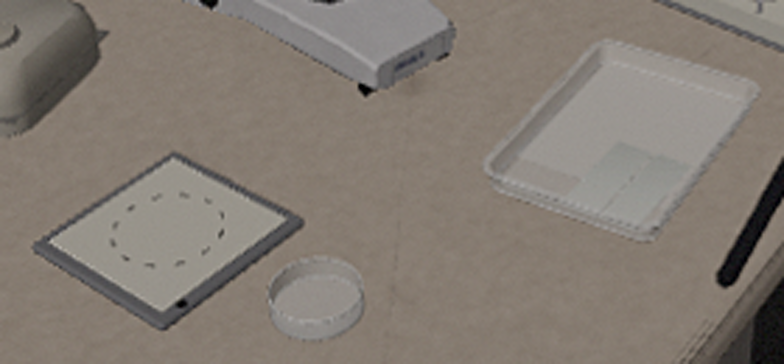

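```bash
cat >> h.py <<'E'
E
python3 - <<'E'
from h import *
o=np.array([370,190])
P=lambda l,z:unproj("top",np.array(l)/4+o,z)
w=P([(183,102),(157,290),(137,481)],.02);d=P([(172,197),(149,382)],.0335)
print("wells",w.round(4).tolist());print("dishes",d.round(4).tolist())
b=P([(209,84),(177,287),(155,485)],[.117,.100,.083]);print("bottles",b.round(4).tolist())
oS=np.array([325,150]);
S=lambda l,z:unproj("scene",np.array(l)/5+oS,z)
print("sc bottles",S([(175,58),(388,165),(619,283)],[.117,.1,.083]).round(4).tolist())
print("sc dishes rim",S([(281,262),(482,340)],.036).round(4).tolist())
print("corners",P([(118,38),(256,57),(62,530),(197,548)],.02).round(4).tolist())
oL=np.array([180,170]);L=lambda l,z:unproj("top",np.array(l)/4+oL,z)
print("ring",L([(171,133)],.008).round(4).tolist(),"pad corn",L([(85,30),(279,45),(66,224),(260,242)],.008).round(4).tolist())
print("clean",L([(167,329)],.010).round(4).tolist())
print("tray",L([(405,360),(702,346),(415,572),(710,557)],.015).round(4).tolist())
oM=np.array([150,230]);M=lambda l,z:unproj("scene",np.array(l)/2.8+oM,z)
print("sc ring",M([(168,230)],.008).round(4).tolist(),"clean rim",M([(316,286)],.015).round(4).tolist())
print("tool R",R.from_rotvec(bot.read_state()["ee_rot"]).as_matrix().round(3).tolist())
E
```

```text
wells [[0.6011, -0.2297, 0.02], [0.4896, -0.2152, 0.02], [0.378, -0.2046, 0.02]]
dishes [[0.5434, -0.2213, 0.0335], [0.4356, -0.2089, 0.0335]]
bottles [[0.5987, -0.2276, 0.117], [0.4877, -0.2136, 0.1], [0.3782, -0.2053, 0.083]]
sc bottles [[0.5984, -0.2282, 0.117], [0.4875, -0.2162, 0.1], [0.3771, -0.2035, 0.083]]
sc dishes rim [[0.5394, -0.2225, 0.036], [0.4356, -0.2084, 0.036]]
corners [[0.6384, -0.1907, 0.02], [0.6291, -0.273, 0.02], [0.3487, -0.1612, 0.02], [0.3398, -0.2402, 0.02]]
ring [[0.6215, 0.2297, 0.008]] pad corn [[0.6828, 0.284, 0.008], [0.6761, 0.167, 0.008], [0.5655, 0.2902, 0.008], [0.5574, 0.1741, 0.008]]
clean [[0.5042, 0.2272, 0.01]]
tray [[0.489, 0.0855, 0.015], [0.5012, -0.0889, 0.015], [0.3654, 0.0762, 0.015], [0.3779, -0.0958, 0.015]]
sc ring [[0.6198, 0.2308, 0.008]] clean rim [[0.5052, 0.2252, 0.015]]
tool R [[0.37, -0.0, 0.929], [-0.929, 0.0, 0.37], [-0.0, -1.0, -0.0]]
```

```bash
cat >> h.py <<'E'
def go(x,y,z,jaw=None):
    s=bot.read_state();Rm=R.from_rotvec(s["ee_rot"]).as_matrix();p=np.array(s["eef_pos"])
    sh=Rm.T@(np.array([x,y,z])-p)*100
    a=np.degrees(np.arctan2(Rm[1,0],Rm[0,0]))
    if jaw is None: jaw=a
    j=np.radians(jaw);T=np.array([[np.cos(j),0,-np.sin(j)],[np.sin(j),0,np.cos(j)],[0,-1,0]])
    if abs(Rm[2,1]+1)>.01: print("tilt",Rm[:,1])
    T[:,2]=np.cross(T[:,0],T[:,1])
    rv=R.from_matrix(Rm.T@T).as_rotvec()
    print("t",round(s["time"],2),"pos",p.round(4),"jaw",a.round(2),"SHIFT cm",sh.round(2),"rv",rv.round(3),"w",round(s["grip_width"],4),"F",np.round(s["contact_force"],1))
E
python3 - <<'E'
from h import *
go(.4876,-.2150,.231,-96.3)
for z in(.2,.25,.3,.338): print(z,unproj("top",[(290,222),(325,231),(318,112)],z).round(3).tolist())
E
```

```text
t 0.3 pos [ 0.2126 -0.5341  0.2311] jaw -68.29 SHIFT cm [-1.948e+01  2.000e-02  3.735e+01] rv [ 0.     0.489 -0.   ] w 0.0853 F [-0.3  0.6  0.2]
0.2 [[0.558, 0.057, 0.2], [0.541, -0.014, 0.2], [0.79, 0.006, 0.2]]
0.25 [[0.552, 0.055, 0.25], [0.536, -0.014, 0.25], [0.774, 0.005, 0.25]]
0.3 [[0.547, 0.052, 0.3], [0.531, -0.014, 0.3], [0.758, 0.005, 0.3]]
0.338 [[0.542, 0.05, 0.338], [0.528, -0.013, 0.338], [0.746, 0.004, 0.338]]
```

{"name": "arm_command", "arguments": {"plan": [[-1.95,0,3.74,0,0.05,0,8.5],[-3.9,0,7.5,0,0.1,0,8.5],[-5.85,0,11.2,0,0.15,0,8.5],[-7.8,0,15,0,0.2,0,8.5],[-9.75,0,18.7,0,0.25,0,8.5],[-11.7,0,22.4,0,0.3,0,8.5],[-13.6,0,26.1,0,0.35,0,8.5],[-15.6,0,29.9,0,0.39,0,8.5],[-17.5,0,33.6,0,0.44,0,8.5],[-19.48,0,37.35,0,0.489,0,8.5]]}}

```text
time: 1.18
eef_pos: [0.4857, -0.2168, 0.2316]
ee_rot: [-1.154, 1.291, -1.292]
contact_force: [0.8, -0.9, -0.0]
grip_width: 0.085
```

```bash
python3 - <<'E'
from h import *
go(.4876,-.2150,.029,-96.3)
E
```

```text
t 1.18 pos [ 0.4857 -0.2168  0.2316] jaw -96.45 SHIFT cm [-0.21 20.26  0.16] rv [-0.001 -0.003  0.   ] w 0.085 F [ 0.8 -0.9 -0. ]
```

{"name": "arm_command", "arguments": {"plan": [[0,1,0,0,0,0,8.5],[0,2.5,0,0,0,0,8.5],[0,4.5,0,0,0,0,8.5],[0,6.5,0,0,0,0,8.5],[0,8,0,0,0,0,8.5],[0,9,0,0,0,0,8.5],[0,9.5,0,0,0,0,8.5],[0,10,0,0,0,0,8.5],[0,10,0,0,0,0,8.5],[0,10,0,0,0,0,8.5]]}}

```text
time: 2.02
eef_pos: [0.485, -0.2189, 0.1318]
ee_rot: [-1.155, 1.289, -1.291]
contact_force: [1.4, 0.6, 0.5]
grip_width: 0.0855
```

```bash
python3 - <<'E'
from h import *
go(.4876,-.2150,.029,-96.3)
crop("scene",315,60,180,180,"s1",3.3)
go(.4876,-.2150,.029,-96.3)
E
```

```text
t 2.02 pos [ 0.485  -0.2189  0.1318] jaw -96.32 SHIFT cm [-0.42 10.28  0.21] rv [-0.001 -0.     0.   ] w 0.0855 F [1.4 0.6 0.5]
t 2.07 pos [ 0.4851 -0.219   0.132 ] jaw -96.32 SHIFT cm [-0.43 10.3   0.19] rv [-0.001 -0.     0.001] w 0.0851 F [ 0.1  0.2 -0.1]
```

View pics/s1.png

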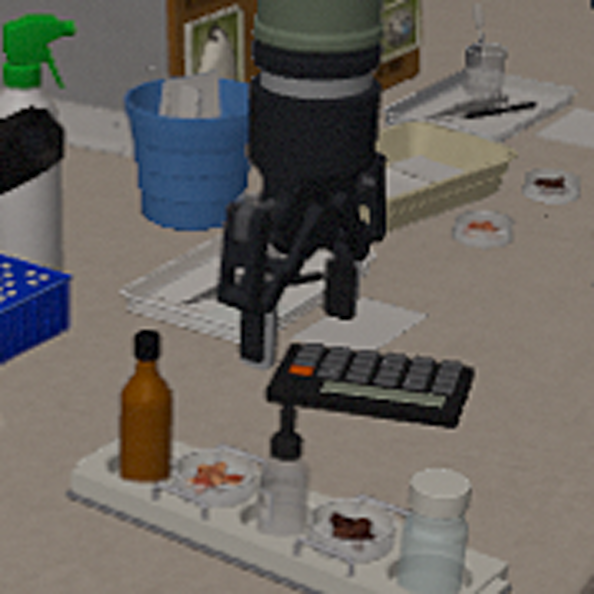

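{"name": "arm_command", "arguments": {"plan": [[-0.43,0,0.2,0,0,0,8.5],[-0.43,1,0.2,0,0,0,8.5],[-0.43,2.5,0.2,0,0,0,8.5],[-0.43,4,0.2,0,0,0,8.5],[-0.43,5.5,0.2,0,0,0,8.5],[-0.43,6.5,0.2,0,0,0,8.5],[-0.43,7.3,0.2,0,0,0,8.5],[-0.43,8,0.2,0,0,0,8.5],[-0.43,8,0.2,0,0,0,8.5],[-0.43,8,0.2,0,0,0,8.5]]}}

```text
time: 2.9
eef_pos: [0.4872, -0.2146, 0.0513]
ee_rot: [-1.155, 1.29, -1.29]
contact_force: [-0.1, 0.9, -0.3]
grip_width: 0.085
```

```bash
python3 - <<'E'
from h import *
go(.4876,-.2150,.029,-96.3)
crop("scene",315,60,180,180,"s2",3.3)
E
```

```text
t 2.9 pos [ 0.4872 -0.2146  0.0513] jaw -96.31 SHIFT cm [0.03 2.23 0.04] rv [-0. -0.  0.] w 0.085 F [-0.1  0.9 -0.3]
```

View pics/s2.png

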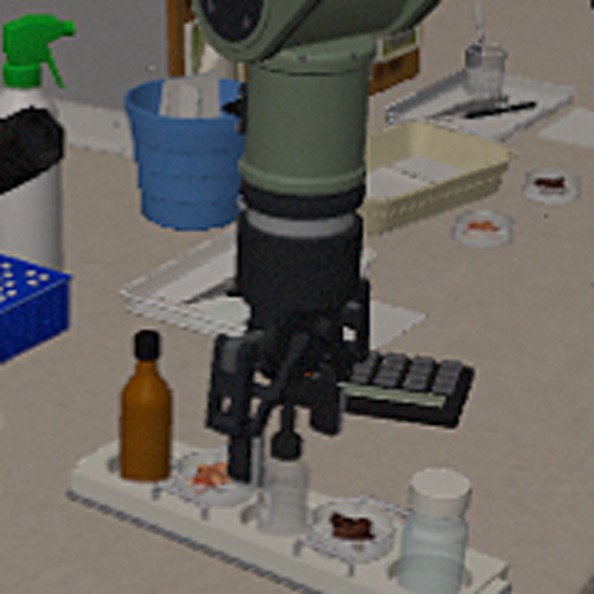

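{"name": "arm_command", "arguments": {"plan": [[0.03,1,0.04,0,0,0,8.5],[0.03,1.7,0.04,0,0,0,8.5],[0.03,2.2,0.04,0,0,0,8.5],[0.03,2.2,0.04,0,0,0,6],[0.03,2.2,0.04,0,0,0,4],[0.03,2.2,0.04,0,0,0,2],[0.03,2.2,0.04,0,0,0,1],[0.03,2.2,0.04,0,0,0,1],[0.03,2.2,0.04,0,0,0,1],[0.03,2.2,0.04,0,0,0,1]]}}

```text
time: 3.78
eef_pos: [0.4878, -0.2153, 0.0299]
ee_rot: [-1.155, 1.289, -1.291]
contact_force: [-0.5, -0.2, 4.3]
grip_width: 0.0313
```

```bash
python3 - <<'E'
from h import *
crop("scene",315,60,180,180,"s3",3.3)
go(.43,.045,.16,-96.3)
E
```

```text
t 3.83 pos [ 0.4878 -0.2152  0.0299] jaw -96.31 SHIFT cm [-25.22 -13.04  -8.59] rv [-0.001 -0.     0.001] w 0.031 F [-1.6 -0.4  4.2]
```

View pics/s3.png

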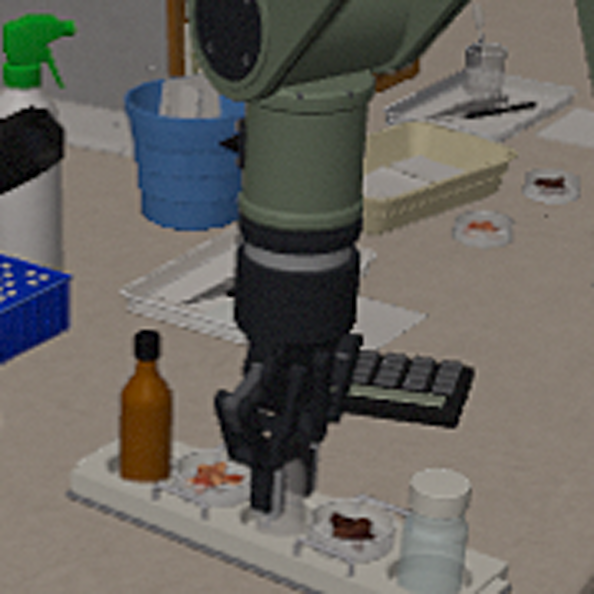

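{"name": "arm_command", "arguments": {"plan": [[0,-0.5,0,0,0,0,1],[0,-1.5,0,0,0,0,1],[0,-3,0,0,0,0,1],[0,-5,0,0,0,0,1],[0,-7,0,0,0,0,1],[0,-9,0,0,0,0,1],[0,-11,0,0,0,0,1],[0,-12.3,0,0,0,0,1],[0,-13,0,0,0,0,1],[0,-13,0,0,0,0,1]]}}

```text
time: 4.67
eef_pos: [0.4883, -0.2152, 0.1613]
ee_rot: [-1.153, 1.287, -1.292]
contact_force: [0.1, 0.7, -0.4]
grip_width: 0.0311
```

```bash
python3 - <<'E'
from h import *
crop("scene",315,30,180,180,"s4",3.3)
go(.43,.045,.16,-96.3)
E
```

```text
t 4.72 pos [ 0.4876 -0.2149  0.1599] jaw -96.31 SHIFT cm [-25.19  -0.03  -8.58] rv [-0.001 -0.     0.   ] w 0.0313 F [-0.3  0.5 -1.1]
```

View pics/s4.png

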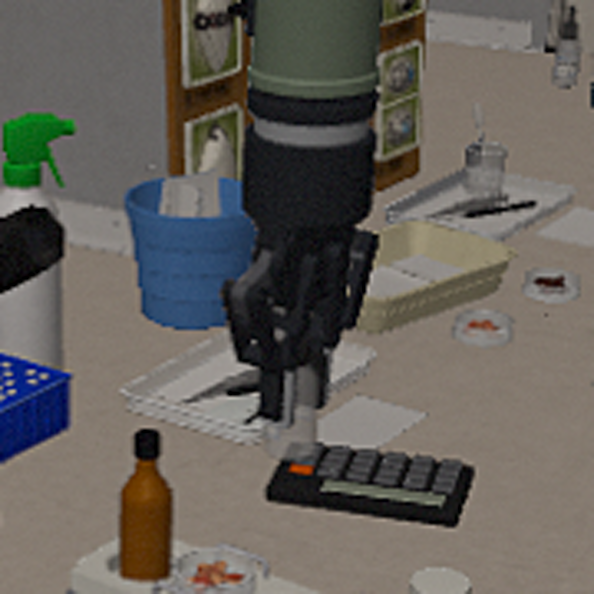

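{"name": "arm_command", "arguments": {"plan": [[-1.5,0,-0.5,0,0,0,1],[-4.4,0,-1.5,0,0,0,1],[-7.9,0,-2.7,0,0,0,1],[-11.4,0,-3.9,0,0,0,1],[-15,0,-5.1,0,0,0,1],[-18.3,0,-6.2,0,0,0,1],[-21.5,0,-7.3,0,0,0,1],[-23.8,0,-8.1,0,0,0,1],[-25.2,0,-8.6,0,0,0,1],[-25.2,0,-8.6,0,0,0,1]]}}

```text
time: 5.55
eef_pos: [0.4273, 0.0477, 0.1582]
ee_rot: [-1.159, 1.29, -1.285]
contact_force: [-0.7, -0.1, 0.0]
grip_width: 0.0313
```

```bash
python3 - <<'E'
from h import *
go(.43,.045,.027,-96.3)
E
```

```text
t 5.55 pos [0.4273 0.0477 0.1582] jaw -96.11 SHIFT cm [ 0.25 13.11  0.34] rv [ 0.004  0.003 -0.   ] w 0.0313 F [-0.7 -0.1  0. ]
```

{"name": "arm_command", "arguments": {"plan": [[0,1,0.2,0,0,0,1],[0,2.5,0.2,0,0,0,1],[0,4.5,0.2,0,0,0,1],[0,6.5,0.2,0,0,0,1],[0,8.5,0.2,0,0,0,1],[0,10.5,0.2,0,0,0,1],[0,11.7,0.2,0,0,0,1],[0,12.2,0.2,0,0,0,1],[0,12.4,0.2,0,0,0,1],[0,12.4,0.2,0,0,0,1]]}}

```text
time: 6.38
eef_pos: [0.4314, 0.0446, 0.035]
ee_rot: [-1.156, 1.291, -1.29]
contact_force: [0.3, -0.7, -0.9]
grip_width: 0.0312
```

```bash
python3 - <<'E'
from h import *
crop("scene",290,150,180,180,"s5",3.3)
go(.43,.045,.0275,-96.3)
E
```

```text
t 6.43 pos [0.4319 0.0446 0.0355] jaw -96.33 SHIFT cm [-0.01  0.8  -0.19] rv [-0. -0.  0.] w 0.0311 F [0.4 0.4 0.1]
```

View pics/s5.png

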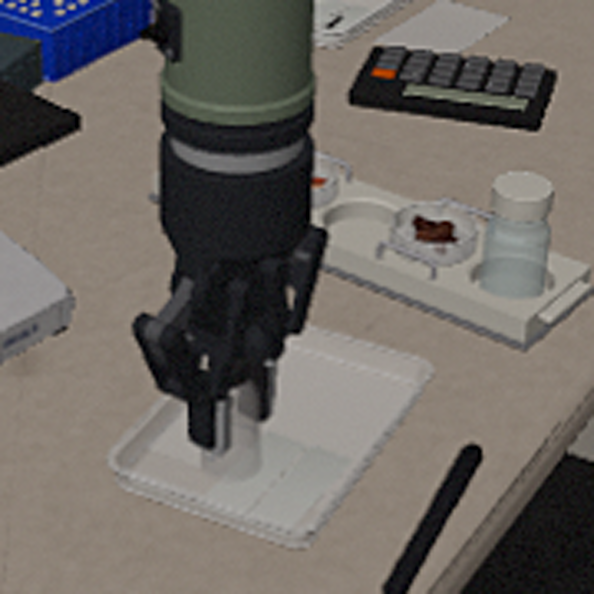

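{"name": "arm_command", "arguments": {"plan": [[0,0.2,0,0,0,0,1],[0,0.4,0,0,0,0,1],[0,0.6,0,0,0,0,1],[0,0.7,0,0,0,0,1],[0,0.8,0,0,0,0,1],[0,0.85,0,0,0,0,1],[0,0.85,0,0,0,0,1],[0,0.85,0,0,0,0,1],[0,0.85,0,0,0,0,1],[0,0.85,0,0,0,0,1]]}}

```text
time: 7.27
eef_pos: [0.4317, 0.0448, 0.0268]
ee_rot: [-1.155, 1.29, -1.29]
contact_force: [0.1, -0.5, -0.5]
grip_width: 0.0311
```

{"name": "arm_command", "arguments": {"plan": [[0,0.05,0,0,0,0,1],[0,0.1,0,0,0,0,1],[0,0.1,0,0,0,0,1],[0,0.1,0,0,0,0,3.6],[0,0.1,0,0,0,0,4],[0,0.1,0,0,0,0,4.5],[0,0.1,0,0,0,0,5],[0,0.1,0,0,0,0,5.5],[0,0.1,0,0,0,0,6],[0,0.1,0,0,0,0,6]]}}

```text
time: 8.1
eef_pos: [0.4317, 0.0448, 0.0257]
ee_rot: [-1.155, 1.29, -1.29]
contact_force: [0.4, -0.0, -0.4]
grip_width: 0.0599
```

```bash
python3 - <<'E'
from h import *
crop("scene",290,150,180,180,"s6",3.3)
go(.3777,-.2044,.16,-96.3)
E
```

```text
t 8.15 pos [0.4317 0.0448 0.0257] jaw -96.31 SHIFT cm [ 25.36 -13.43  -2.63] rv [ 0. -0.  0.] w 0.0599 F [0.8 0.2 0.3]
```

View pics/s6.png

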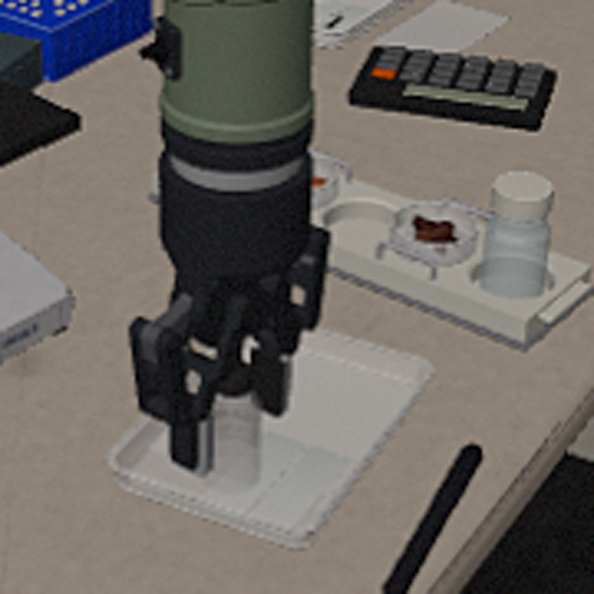

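{"name": "arm_command", "arguments": {"plan": [[0,-0.7,0,0,0,0,6.5],[0,-2,0,0,0,0,7],[0,-4,0,0,0,0,7.5],[0,-6.5,0,0,0,0,8.5],[0,-9,0,0,0,0,8.5],[0,-11.5,0,0,0,0,8.5],[1.5,-13,-0.2,0,0,0,8.5],[4,-13.4,-0.4,0,0,0,8.5],[7,-13.4,-0.7,0,0,0,8.5],[10,-13.4,-1,0,0,0,8.5]]}}

```text
time: 8.98
eef_pos: [0.4107, -0.0543, 0.161]
ee_rot: [-1.155, 1.287, -1.29]
contact_force: [0.4, -1.1, -0.4]
grip_width: 0.0846
```

```bash
python3 - <<'E'
from h import *
crop("scene",230,150,250,180,"s7",3)
go(.3777,-.2044,.16,-96.3)
E
```

```text
t 9.03 pos [ 0.4094 -0.0583  0.1606] jaw -96.36 SHIFT cm [14.87  0.12 -1.53] rv [-0.001 -0.001  0.004] w 0.085 F [-0.4 -1.6 -1.2]
```

View pics/s7.png

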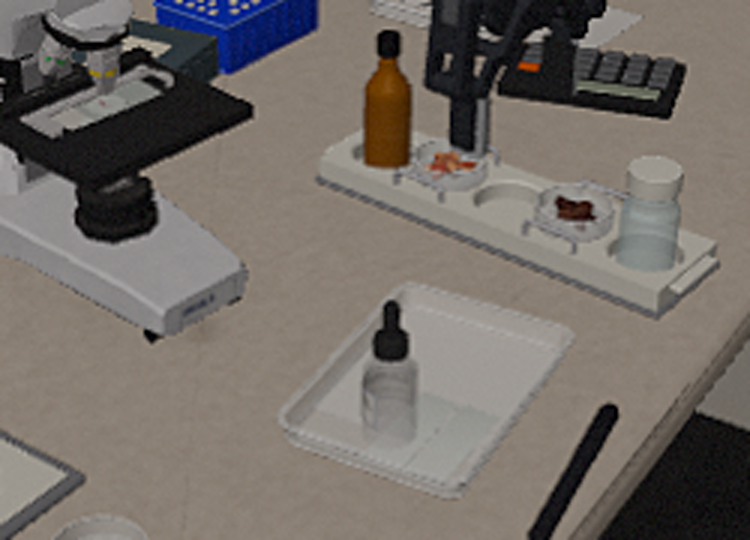

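{"name": "arm_command", "arguments": {"plan": [[2.5,0,-0.3,0,0,0,8.5],[5,0,-0.6,0,0,0,8.5],[8,0,-0.9,0,0,0,8.5],[11,0,-1.2,0,0,0,8.5],[13.5,0,-1.4,0,0,0,8.5],[14.8,0,-1.5,0,0,0,8.5],[15.2,0,-1.6,0,0,0,8.5],[15.2,0,-1.6,0,0,0,8.5],[15.2,0,-1.6,0,0,0,8.5],[15.2,0,-1.6,0,0,0,8.5]]}}

```text
time: 9.87
eef_pos: [0.3782, -0.2019, 0.1599]
ee_rot: [-1.155, 1.289, -1.289]
contact_force: [0.0, 0.2, -0.1]
grip_width: 0.0848
```

```bash
python3 - <<'E'
from h import *
go(.3777,-.2044,.024,-96.3)
E
```

```text
t 9.87 pos [ 0.3782 -0.2019  0.1599] jaw -96.26 SHIFT cm [ 0.26 13.59 -0.02] rv [ 0.     0.001 -0.   ] w 0.0848 F [ 0.   0.2 -0.1]
```

{"name": "arm_command", "arguments": {"plan": [[0.25,1.5,0,0,0,0,8.5],[0.25,4,0,0,0,0,8.5],[0.25,6.5,0,0,0,0,8.5],[0.25,9,0,0,0,0,8.5],[0.25,11,0,0,0,0,8.5],[0.25,12.3,0,0,0,0,8.5],[0.25,13,0,0,0,0,8.5],[0.25,13.5,0,0,0,0,8.5],[0.25,13.5,0,0,0,0,8.5],[0.25,13.5,0,0,0,0,8.5]]}}

```text
time: 10.7
eef_pos: [0.3784, -0.2052, 0.0253]
ee_rot: [-1.155, 1.289, -1.29]
contact_force: [0.5, -1.1, -0.2]
grip_width: 0.0848
```

{"name": "arm_command", "arguments": {"plan": [[0,0,0,0,0,0,7],[0,0,0,0,0,0,6],[0,0,0,0,0,0,5],[0,0,0,0,0,0,4],[0,0,0,0,0,0,3],[0,0,0,0,0,0,2],[0,0,0,0,0,0,1],[0,0,0,0,0,0,1],[0,0,0,0,0,0,1],[0,0,0,0,0,0,1]]}}

```text
time: 11.53
eef_pos: [0.3782, -0.2056, 0.0255]
ee_rot: [-1.155, 1.289, -1.291]
contact_force: [-1.0, 0.2, 6.4]
grip_width: 0.0386
```

```bash
python3 - <<'E'
from h import *
crop("scene",330,80,180,180,"s8",3.3)
go(.43,-.05,.16,-96.3)
E
```

```text
t 11.58 pos [ 0.3781 -0.2055  0.0255] jaw -96.32 SHIFT cm [-16.02 -13.45   3.46] rv [-0.001 -0.     0.001] w 0.0384 F [-1.5 -0.2  5.8]
```

View pics/s8.png

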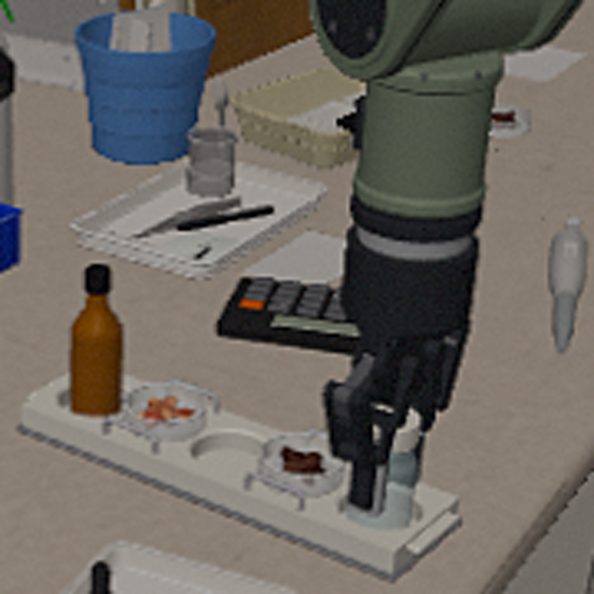

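{"name": "arm_command", "arguments": {"plan": [[0,-0.5,0,0,0,0,1],[0,-1.5,0,0,0,0,1],[0,-3,0,0,0,0,1],[0,-5,0,0,0,0,1],[0,-7,0,0,0,0,1],[0,-9,0,0,0,0,1],[-1,-10.5,0.2,0,0,0,1],[-3,-11,0.7,0,0,0,1],[-6,-11,1.3,0,0,0,1],[-9,-11,2,0,0,0,1]]}}

```text
time: 12.42
eef_pos: [0.4078, -0.1175, 0.1356]
ee_rot: [-1.153, 1.29, -1.293]
contact_force: [0.3, 0.1, -1.2]
grip_width: 0.0382
```

{"name": "arm_command", "arguments": {"plan": [[-2.5,0,0.5,0,0,0,1],[-4.5,0,1,0,0,0,1],[-6,0,1.3,0,0,0,1],[-6.8,0,1.4,0,0,0,1],[-7,0,1.45,0,0,0,1],[-7,1,1.45,0,0,0,1],[-7,3,1.45,0,0,0,1],[-7,5,1.45,0,0,0,1],[-7,7,1.45,0,0,0,1],[-7,7.5,1.45,0,0,0,1]]}}

```text
time: 13.25
eef_pos: [0.4275, -0.0506, 0.0576]
ee_rot: [-1.159, 1.295, -1.288]
contact_force: [-0.1, -0.3, -0.9]
grip_width: 0.0382
```

```bash
python3 - <<'E'
from h import *
crop("scene",230,150,250,180,"s9",3)
go(.43,-.05,.023,-96.3)
E
```

```text
t 13.3 pos [ 0.4277 -0.0505  0.0579] jaw -96.36 SHIFT cm [-0.08  3.49  0.24] rv [ 0.005 -0.001  0.   ] w 0.038 F [-0.3  1.1 -0.9]
```

View pics/s9.png

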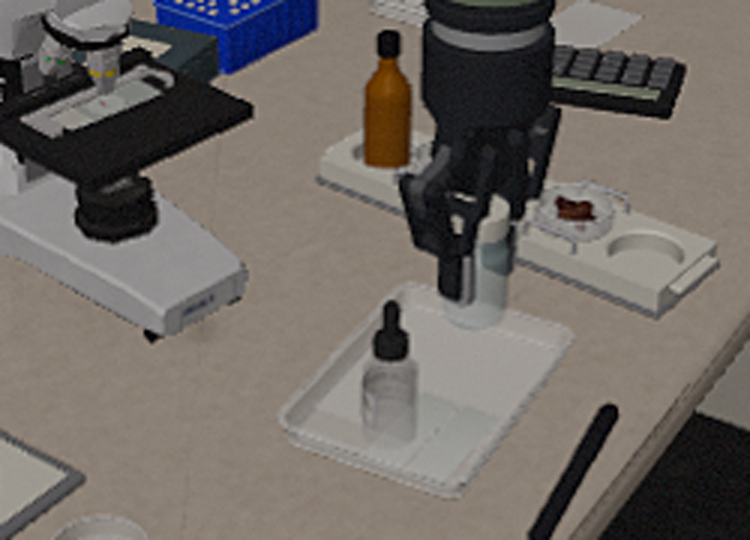

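{"name": "arm_command", "arguments": {"plan": [[0,0.6,0.2,0,0,0,1],[0,1.2,0.2,0,0,0,1],[0,1.8,0.2,0,0,0,1],[0,2.3,0.2,0,0,0,1],[0,2.7,0.2,0,0,0,1],[0,3,0.2,0,0,0,1],[0,3.2,0.2,0,0,0,1],[0,3.3,0.2,0,0,0,1],[0,3.4,0.2,0,0,0,1],[0,3.4,0.2,0,0,0,1]]}}

```text
time: 14.13
eef_pos: [0.4318, -0.0503, 0.0258]
ee_rot: [-1.155, 1.29, -1.29]
contact_force: [0.5, -0.2, -0.2]
grip_width: 0.0381
```

```bash
python3 - <<'E'
from h import *
go(.43,-.05,.0225,-96.3)
E
```

```text
t 14.13 pos [ 0.4318 -0.0503  0.0258] jaw -96.31 SHIFT cm [-0.01  0.33 -0.18] rv [-0. -0.  0.] w 0.0381 F [ 0.5 -0.2 -0.2]
```

{"name": "arm_command", "arguments": {"plan": [[0,0.15,0,0,0,0,1],[0,0.25,0,0,0,0,1],[0,0.35,0,0,0,0,1],[0,0.35,0,0,0,0,1],[0,0.35,0,0,0,0,4.2],[0,0.35,0,0,0,0,4.6],[0,0.35,0,0,0,0,5],[0,0.35,0,0,0,0,5.5],[0,0.35,0,0,0,0,6],[0,0.35,0,0,0,0,6]]}}

```text
time: 14.97
eef_pos: [0.4318, -0.0503, 0.0223]
ee_rot: [-1.155, 1.29, -1.29]
contact_force: [0.2, 0.1, 0.4]
grip_width: 0.0599
```

{"name": "arm_command", "arguments": {"plan": [[0,-0.7,0,0,0,0,6],[0,-2,0,0,0,0,6],[0,-4,0,0,0,0,6.5],[0,-6.5,0,0,0,0,7.5],[0,-9,0,0,0,0,8.5],[0,-11,0,0,0,0,8.5],[1,-12.5,0,0,0,0,8.5],[3,-13,0,0,0,0,8.5],[6,-13,0,0,0,0,8.5],[9,-13,0,0,0,0,8.5]]}}

```text
time: 15.8
eef_pos: [0.422, -0.1404, 0.1536]
ee_rot: [-1.155, 1.287, -1.29]
contact_force: [0.4, -0.3, -0.9]
grip_width: 0.0848
```

```bash
python3 - <<'E'
from h import *
crop("scene",230,150,250,180,"s10",3)
go(.435,-.209,.156,-6.3)
print(bot.read_state()["q"])
go(.435,-.209,.156,-186.3)
E
```

```text
t 15.85 pos [ 0.4218 -0.145   0.1534] jaw -96.35 SHIFT cm [ 6.22 -0.22  2.02] rv [ 1.000e-03 -1.572e+00  5.000e-03] w 0.0853 F [ 1.7 -2.8  0.2]
[-0.35420508  0.1872106   1.9648686  -0.00435316  0.98606443  1.32980201]
t 15.85 pos [ 0.4218 -0.145   0.1534] jaw -96.35 SHIFT cm [ 6.22 -0.22  2.02] rv [-5.00e-03  1.57e+00  1.00e-03] w 0.0853 F [ 1.7 -2.8  0.2]
```

View pics/s10.png

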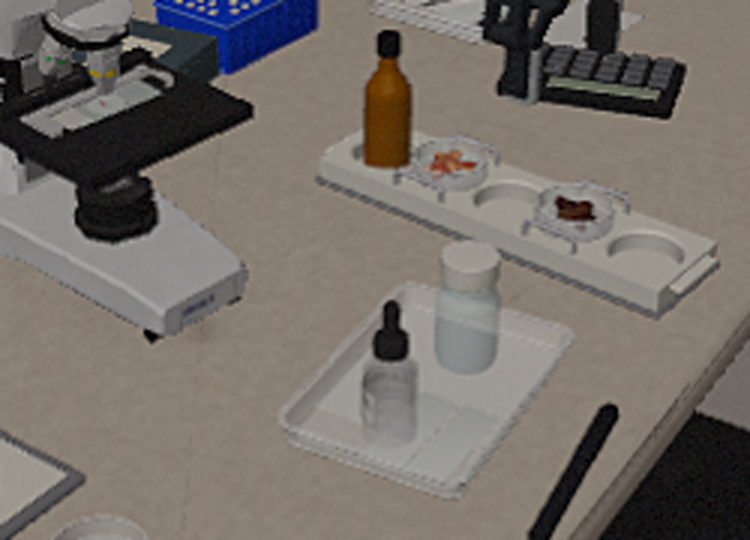

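{"name": "arm_command", "arguments": {"plan": [[1,0,0.3,0,-0.12,0,8.5],[2,0,0.6,0,-0.24,0,8.5],[3,0,0.9,0,-0.36,0,8.5],[4,0,1.2,0,-0.48,0,8.5],[5,0,1.5,0,-0.6,0,8.5],[5.7,0,1.8,0,-0.72,0,8.5],[6.3,0,2,0,-0.84,0,8.5],[6.7,0,2.1,0,-0.96,0,8.5],[6.7,0,2.1,0,-1.08,0,8.5],[6.7,0,2.1,0,-1.2,0,8.5]]}}

```text
time: 16.68
eef_pos: [0.4353, -0.2087, 0.1527]
ee_rot: [-1.538, 0.373, -0.373]
contact_force: [0.2, -0.7, 0.7]
grip_width: 0.085
```

```bash
python3 - <<'E'
from h import *
go(.435,-.209,.05,-6.3)
E
```

```text
t 16.68 pos [ 0.4353 -0.2087  0.1527] jaw -27.25 SHIFT cm [-1.000e-02  1.027e+01 -4.000e-02] rv [ 0.    -0.366  0.   ] w 0.085 F [ 0.2 -0.7  0.7]
```

Turn the rest and descend to TCP z = 0.05, then look.

{"name": "arm_command", "arguments": {"plan": [[0,0,0,0,-0.12,0,8.5],[0,1,0,0,-0.24,0,8.5],[0,2.5,0,0,-0.34,0,8.5],[0,4.5,0,0,-0.37,0,8.5],[0,6.5,0,0,-0.37,0,8.5],[0,8,0,0,-0.37,0,8.5],[0,9.2,0,0,-0.37,0,8.5],[0,10,0,0,-0.37,0,8.5],[0,10,0,0,-0.37,0,8.5],[0,10,0,0,-0.37,0,8.5]]}}

```text
time: 17.52
eef_pos: [0.4354, -0.2086, 0.0525]
ee_rot: [-1.569, 0.087, -0.087]
contact_force: [0.8, 0.6, -0.6]
grip_width: 0.0847
```

```bash
python3 - <<'E'
from h import *
go(.435,-.209,.02,-6.3)
crop("scene",330,90,160,160,"s11",3.7)
crop("top",360,180,100,160,"t11",3.7)
E
```

```text
t 17.52 pos [ 0.4354 -0.2086  0.0525] jaw -6.36 SHIFT cm [-0.04  3.25 -0.04] rv [ 0.    -0.001 -0.   ] w 0.0847 F [ 0.8  0.6 -0.6]
```

View pics/s11.png

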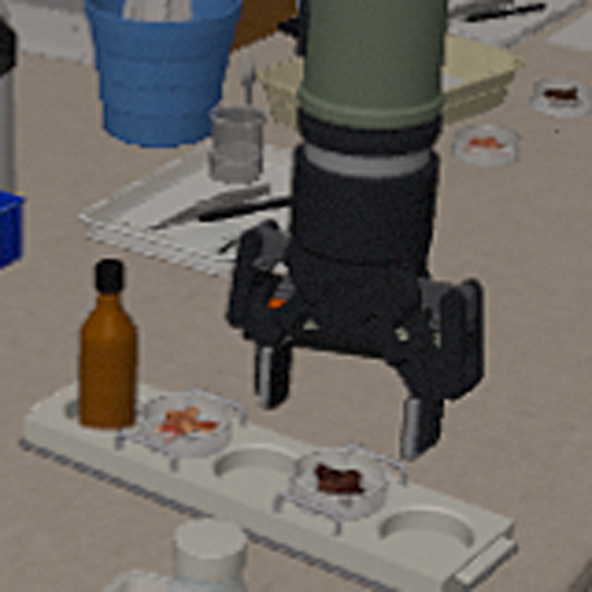

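View pics/t11.png

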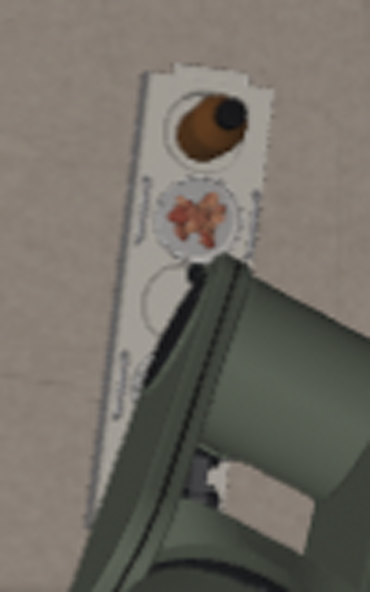

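{"name": "arm_command", "arguments": {"plan": [[0,1,0,0,0,0,8.5],[0,2,0,0,0,0,8.5],[0,2.8,0,0,0,0,8.5],[0,3.1,0,0,0,0,8.5],[0,3.1,0,0,0,0,8],[0,3.1,0,0,0,0,7.5],[0,3.1,0,0,0,0,7],[0,3.1,0,0,0,0,6.7],[0,3.1,0,0,0,0,6.4],[0,3.1,0,0,0,0,6.2]]}}

```text
time: 18.45
eef_pos: [0.4355, -0.2087, 0.0216]
ee_rot: [-1.569, 0.087, -0.087]
contact_force: [0.7, -0.6, 0.1]
grip_width: 0.0616
```

```bash
python3 - <<'E'
from h import *
go(.435,-.209,.02,-6.3)
crop("scene",360,150,120,100,"s12",5)
E
```

```text
t 18.45 pos [ 0.4355 -0.2087  0.0216] jaw -6.36 SHIFT cm [-0.05  0.16 -0.03] rv [ 0.    -0.001  0.   ] w 0.0616 F [ 0.7 -0.6  0.1]
```

View pics/s12.png

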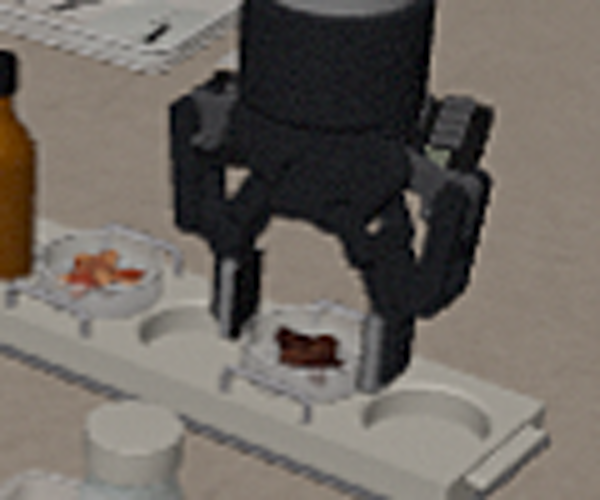

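{"name": "arm_command", "arguments": {"plan": [[0,0,0,0,0,0,6],[0,0,0,0,0,0,5.8],[0,0,0,0,0,0,5.6],[0,0,0,0,0,0,5.4],[0,0,0,0,0,0,5],[0,0,0,0,0,0,4.5],[0,0,0,0,0,0,4.5],[0,0,0,0,0,0,4.5],[0,0,0,0,0,0,4.5],[0,0,0,0,0,0,4.5]]}}

```text
time: 19.33
eef_pos: [0.4355, -0.2087, 0.022]
ee_rot: [-1.569, 0.087, -0.087]
contact_force: [-2.0, 1.3, 6.8]
grip_width: 0.0524
```

{"name": "arm_command", "arguments": {"plan": [[0,-0.3,0,0,0,0,4.5],[0,-0.8,0,0,0,0,4.5],[0,-1.5,0,0,0,0,4.5],[0,-2.5,0,0,0,0,4.5],[0,-4,0,0,0,0,4.5],[0,-6,0,0,0,0,4.5],[0,-8,0,0,0,0,4.5],[0,-9.5,0,0,0,0,4.5],[0,-10,0,0,0,0,4.5],[0,-10,0,0,0,0,4.5]]}}

```text
time: 20.17
eef_pos: [0.4361, -0.2091, 0.1228]
ee_rot: [-1.571, 0.085, -0.09]
contact_force: [0.6, -0.3, -0.4]
grip_width: 0.052
```

```bash
python3 - <<'E'
from h import *
crop("scene",360,110,120,130,"s13",4.5)
go(.435,.0,.16,-6.3)
s=bot.read_state(); print(s["q"])
E
```

```text
t 20.22 pos [ 0.4354 -0.2087  0.1217] jaw -6.36 SHIFT cm [-2.35 -3.85 20.74] rv [ 0.    -0.001  0.001] w 0.0523 F [-0.4 -0.  -0.6]
[-4.70730763e-01  2.78942811e-01  1.93190872e+00 -1.02332671e-04
  9.29645422e-01 -3.59652359e-01]
```

View pics/s13.png

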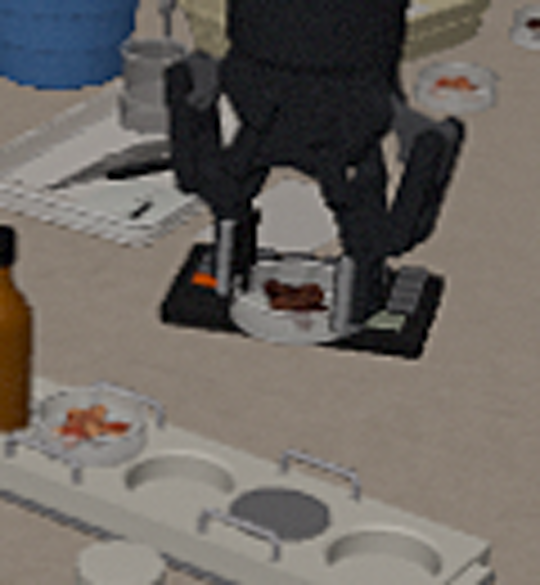

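{"name": "arm_command", "arguments": {"plan": [[-0.4,-1,1,0,0,0,4.5],[-0.9,-2.5,3,0,0,0,4.5],[-1.4,-3.5,5.5,0,0,0,4.5],[-1.9,-3.8,8,0,0,0,4.5],[-2.4,-3.8,10.5,0,0,0,4.5],[-2.9,-3.8,13,0,0,0,4.5],[-3.4,-3.8,15.5,0,0,0,4.5],[-3.9,-3.8,18,0,0,0,4.5],[-4.3,-3.8,20.5,0,0,0,4.5],[-4.5,-3.8,23,0,0,0,4.5]]}}

```text
time: 21.05
eef_pos: [0.4143, 0.0266, 0.1588]
ee_rot: [-1.569, 0.089, -0.085]
contact_force: [0.8, 0.2, 0.1]
grip_width: 0.0524
```

```bash
python3 - <<'E'
from h import *
go(.45,.20,.16,-6.3)
E
```

```text
t 21.05 pos [0.4143 0.0266 0.1588] jaw -6.36 SHIFT cm [ 1.63 -0.13 17.63] rv [ 0.    -0.001 -0.003] w 0.0524 F [0.8 0.2 0.1]
```

{"name": "arm_command", "arguments": {"plan": [[0,0,2.5,0,0,0,4.5],[0,0,5,0,0,0,4.5],[0,0,7.5,0,0,0,4.5],[0,0,10,0,0,0,4.5],[0.3,0,12.5,0,0,0,4.5],[1,0,15,0,0,0,4.5],[2,0,17.5,0,0,0,4.5],[3.5,0,19.5,0,0,0,4.5],[5.5,0,21,0,0,0,4.5],[8,0,22,0,0,0,4.5]]}}

```text
time: 21.88
eef_pos: [0.5186, 0.2367, 0.1585]
ee_rot: [-1.57, 0.088, -0.083]
contact_force: [0.1, -0.8, 0.8]
grip_width: 0.0519
```

```bash
python3 - <<'E'
from h import *
go(.6207,.2298,.16,-6.3)
E
```

```text
t 21.88 pos [0.5186 0.2367 0.1585] jaw -6.23 SHIFT cm [10.22 -0.18  0.42] rv [ 0.001  0.001 -0.003] w 0.0519 F [ 0.1 -0.8  0.8]
```

{"name": "arm_command", "arguments": {"plan": [[2,0,0,0,0,0,4.5],[4,0,0.1,0,0,0,4.5],[6,0,0.2,0,0,0,4.5],[8,0.5,0.3,0,0,0,4.5],[9.5,2,0.4,0,0,0,4.5],[10.2,4,0.4,0,0,0,4.5],[10.2,6.5,0.4,0,0,0,4.5],[10.2,8.5,0.4,0,0,0,4.5],[10.2,9.5,0.4,0,0,0,4.5],[10.2,10,0.4,0,0,0,4.5]]}}

```text
time: 22.72
eef_pos: [0.6198, 0.2273, 0.0567]
ee_rot: [-1.571, 0.091, -0.083]
contact_force: [0.7, 0.5, -0.6]
grip_width: 0.0517
```

```bash
python3 - <<'E'
from h import *
crop("scene",130,180,180,180,"s14",3.3)
go(.6207,.2298,.01,-6.3)
E
```

```text
t 22.77 pos [0.6202 0.2273 0.0571] jaw -6.35 SHIFT cm [0.04 4.71 0.26] rv [ 0.002 -0.001 -0.004] w 0.0519 F [-0.5 -0.4 -0.8]
```

View pics/s14.png

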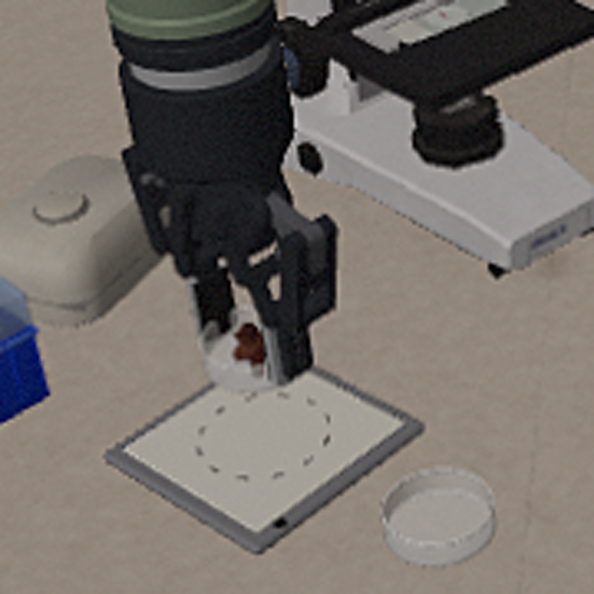

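{"name": "arm_command", "arguments": {"plan": [[0,1,0.2,0,0,0,4.5],[0,2,0.2,0,0,0,4.5],[0,2.8,0.2,0,0,0,4.5],[0,3.5,0.2,0,0,0,4.5],[0,4,0.2,0,0,0,4.5],[0,4.2,0.2,0,0,0,4.5],[0,4.3,0.2,0,0,0,4.5],[0,4.4,0.2,0,0,0,4.5],[0,4.4,0.2,0,0,0,4.5],[0,4.4,0.2,0,0,0,4.5]]}}

```text
time: 23.6
eef_pos: [0.6223, 0.2294, 0.0156]
ee_rot: [-1.569, 0.087, -0.088]
contact_force: [-0.4, -0.7, -0.6]
grip_width: 0.0518
```

```bash
python3 - <<'E'
from h import *
crop("scene",150,220,120,120,"s15",5)
crop("top",180,160,90,90,"t15",6)
go(.6207,.2298,.009,-6.3)
E
```

```text
t 23.7 pos [0.6222 0.2294 0.0157] jaw -6.36 SHIFT cm [-0.16  0.67  0.02] rv [-0.    -0.001  0.001] w 0.0519 F [-0.3  0.1 -0.2]
```

View pics/s15.png

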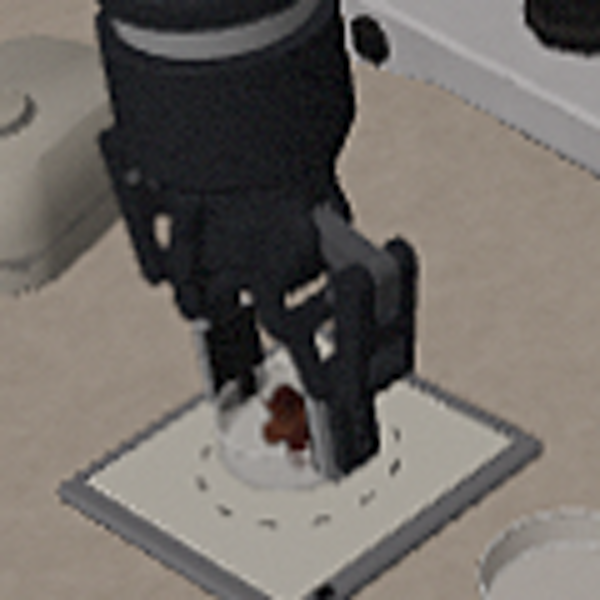

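View pics/t15.png

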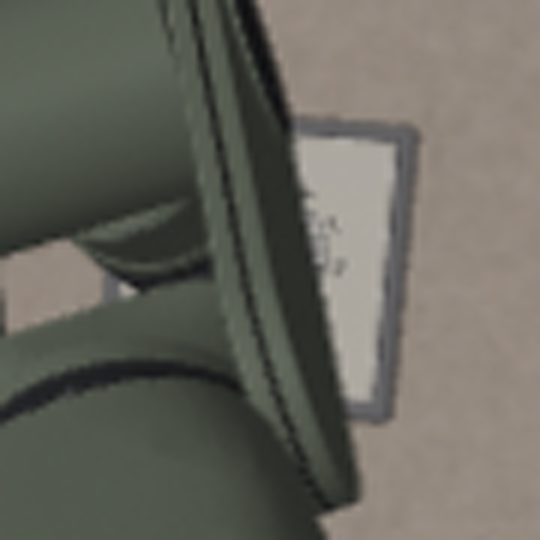

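{"name": "arm_command", "arguments": {"plan": [[-0.15,0.2,0,0,0,0,4.5],[-0.15,0.4,0,0,0,0,4.5],[-0.15,0.5,0,0,0,0,4.5],[-0.15,0.6,0,0,0,0,4.5],[-0.15,0.68,0,0,0,0,4.5],[-0.15,0.68,0,0,0,0,4.5],[-0.15,0.68,0,0,0,0,4.5],[-0.15,0.68,0,0,0,0,4.5],[-0.15,0.68,0,0,0,0,4.5],[-0.15,0.68,0,0,0,0,4.5]]}}

```text
time: 24.53
eef_pos: [0.6204, 0.2295, 0.0091]
ee_rot: [-1.569, 0.087, -0.087]
contact_force: [-2.2, -0.5, 5.8]
grip_width: 0.0525
```

```bash
python3 - <<'E'
from h import *
crop("scene",150,220,120,120,"s16",5)
go(.6207,.2298,.009,-6.3)
E
```

```text
t 24.58 pos [0.6204 0.2295 0.0091] jaw -6.36 SHIFT cm [0.03 0.01 0.04] rv [ 0.    -0.001 -0.   ] w 0.0523 F [-1.7 -0.8  4.7]
```

View pics/s16.png

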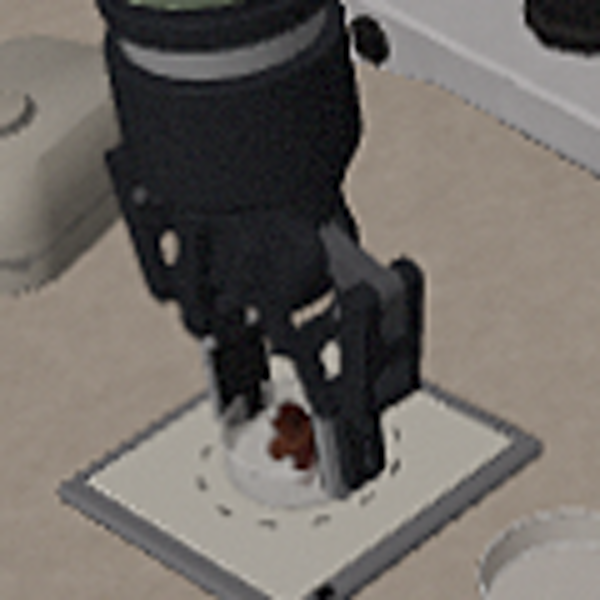

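Contact (about 5 N), dish in the ring. Release and rise.

{"name": "arm_command", "arguments": {"plan": [[0,0,0,0,0,0,5.3],[0,0,0,0,0,0,5.6],[0,0,0,0,0,0,6],[0,0,0,0,0,0,6.5],[0,0,0,0,0,0,7],[0,-0.3,0,0,0,0,7.5],[0,-1,0,0,0,0,8],[0,-2.5,0,0,0,0,8.5],[0,-4.5,0,0,0,0,8.5],[0,-7,0,0,0,0,8.5]]}}

```text
time: 25.42
eef_pos: [0.6197, 0.2292, 0.0784]
ee_rot: [-1.57, 0.089, -0.085]
contact_force: [0.4, 0.6, 0.0]
grip_width: 0.0851
```

```bash
python3 - <<'E'
from h import *
crop("scene",140,220,160,140,"s17",4)
go(.5047,.2265,.09,-6.3)
E
```

```text
t 25.47 pos [0.6232 0.2305 0.085 ] jaw -6.36 SHIFT cm [-11.73  -0.6   -1.7 ] rv [-0.004 -0.001  0.008] w 0.0849 F [1.5 0.8 3.9]
```

View pics/s17.png

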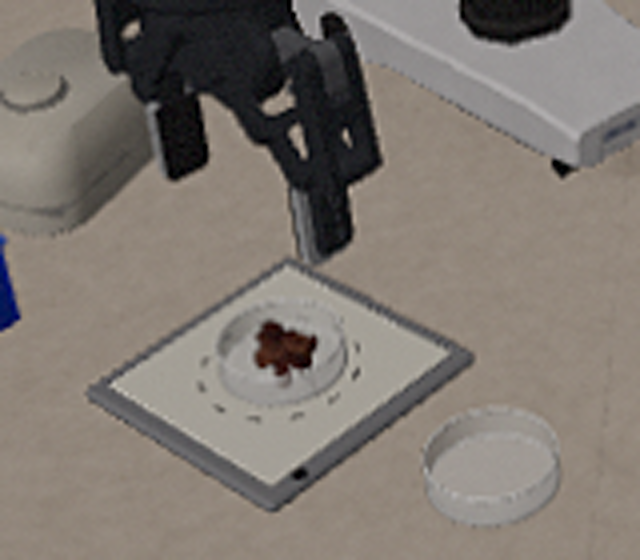

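{"name": "arm_command", "arguments": {"plan": [[-1,0,-0.1,0,0,0,8.5],[-3,0,-0.4,0,0,0,8.5],[-5.5,0,-0.7,0,0,0,8.5],[-8,0,-1.1,0,0,0,8.5],[-10,0,-1.4,0,0,0,8.5],[-11.1,0,-1.5,0,0,0,8.5],[-11.5,0,-1.6,0,0,0,8.5],[-11.5,0.5,-1.6,0,0,0,8.5],[-11.5,1.5,-1.6,0,0,0,8.5],[-11.5,2.5,-1.6,0,0,0,8.5]]}}

```text
time: 26.3
eef_pos: [0.5058, 0.2266, 0.0528]
ee_rot: [-1.568, 0.086, -0.089]
contact_force: [-0.2, -0.2, -0.3]
grip_width: 0.0847
```

```bash
python3 - <<'E'
from h import *
crop("scene",140,220,160,140,"s18",4)
crop("top",180,160,90,120,"t18",5)
go(.5045,.2265,.002,-6.3)
E
```

```text
t 26.4 pos [0.5039 0.2258 0.0509] jaw -6.39 SHIFT cm [0.07 4.89 0.09] rv [ 0.002 -0.001 -0.004] w 0.0853 F [-0.2 -0.4 -0.5]
```

View pics/s18.png

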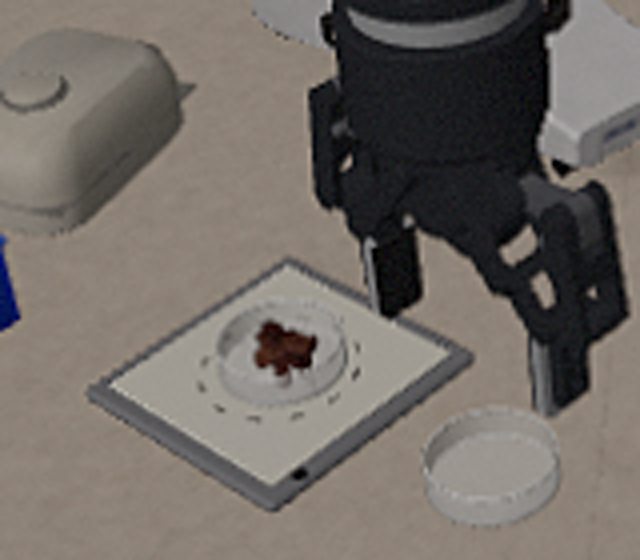

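View pics/t18.png

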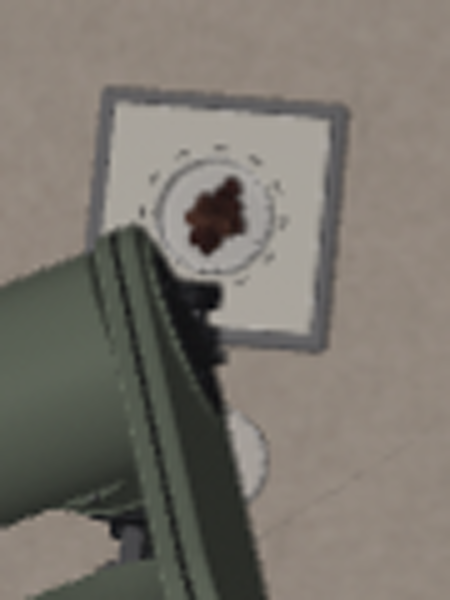

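{"name": "arm_command", "arguments": {"plan": [[0,1,0.05,0,0,0,8.5],[0,2,0.05,0,0,0,8.5],[0,3,0.05,0,0,0,8.5],[0,3.8,0.05,0,0,0,8.5],[0,4.3,0.05,0,0,0,8.5],[0,4.6,0.05,0,0,0,8],[0,4.7,0.05,0,0,0,7.5],[0,4.7,0.05,0,0,0,7],[0,4.7,0.05,0,0,0,6.6],[0,4.7,0.05,0,0,0,6.2]]}}

```text
time: 27.23
eef_pos: [0.5049, 0.227, 0.007]
ee_rot: [-1.569, 0.086, -0.088]
contact_force: [0.1, -0.1, -0.2]
grip_width: 0.0617
```

```bash
python3 - <<'E'
from h import *
crop("scene",180,220,160,140,"s19",4)
go(.5045,.2265,.002,-6.3)
E
```

```text
t 27.28 pos [0.5048 0.227  0.0069] jaw -6.36 SHIFT cm [-0.03  0.49 -0.06] rv [-0.    -0.001  0.001] w 0.062 F [-0.   0.6 -0.2]
```

View pics/s19.png

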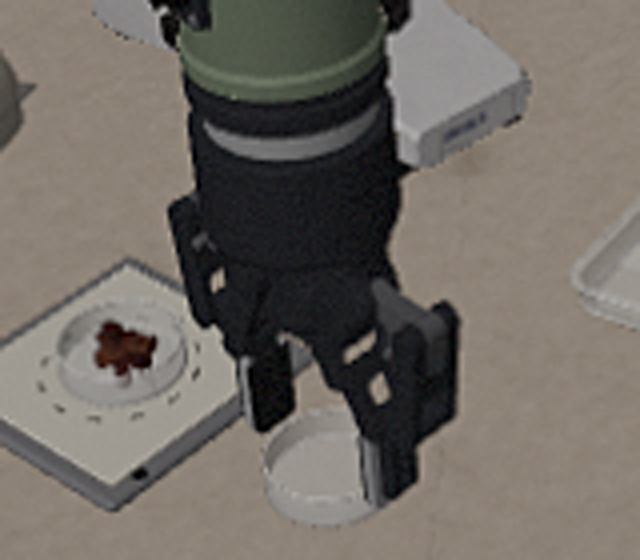

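{"name": "arm_command", "arguments": {"plan": [[0,0.2,-0.05,0,0,0,6.2],[0,0.4,-0.05,0,0,0,6.2],[0,0.5,-0.05,0,0,0,6.2],[0,0.5,-0.05,0,0,0,6],[0,0.5,-0.05,0,0,0,5.7],[0,0.5,-0.05,0,0,0,5.4],[0,0.5,-0.05,0,0,0,5],[0,0.5,-0.05,0,0,0,4.5],[0,0.5,-0.05,0,0,0,4.5],[0,0.5,-0.05,0,0,0,4.5]]}}

```text
time: 28.12
eef_pos: [0.5046, 0.2264, 0.0021]
ee_rot: [-1.569, 0.087, -0.088]
contact_force: [-0.9, -0.2, 5.5]
grip_width: 0.0524
```

```bash
python3 - <<'E'
from h import *
crop("scene",180,220,160,140,"s20",4)
go(.5045,.2265,.002,-6.3)
E
```

```text
t 28.17 pos [0.5046 0.2264 0.0021] jaw -6.36 SHIFT cm [-0.01  0.01  0.01] rv [-0.    -0.001  0.   ] w 0.0521 F [-1.  -0.4  4.6]
```

View pics/s20.png

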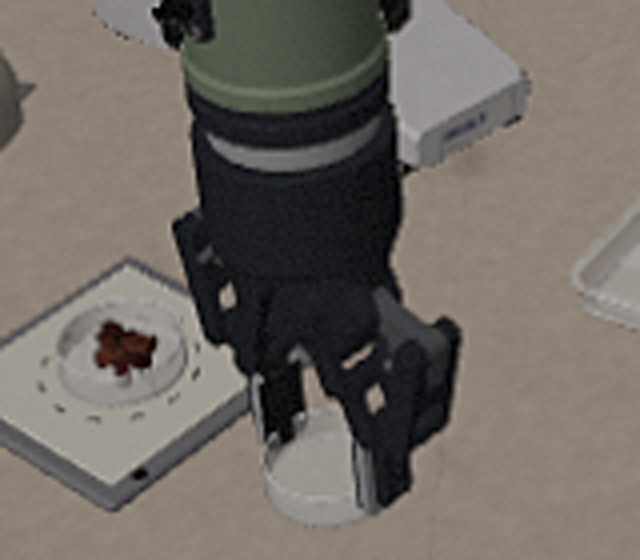

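{"name": "arm_command", "arguments": {"plan": [[0,-0.3,0,0,0,0,4.5],[0,-1,0,0,0,0,4.5],[0,-2.5,0,0,0,0,4.5],[0,-4.5,0,0,0,0,4.5],[-0.5,-7,0,0,0,0,4.5],[-1.5,-9.5,0,0,0,0,4.5],[-3,-12,-0.5,0,0,0,4.5],[-4.5,-14,-2,0,0,0,4.5],[-5.5,-15.5,-4,0,0,0,4.5],[-6.3,-16,-6.5,0,0,0,4.5]]}}

```text
time: 29.0
eef_pos: [0.4351, 0.1694, 0.1643]
ee_rot: [-1.567, 0.082, -0.089]
contact_force: [0.4, -0.6, -0.1]
grip_width: 0.0517
```

```bash
python3 - <<'E'
from h import *
crop("scene",180,150,160,190,"s21",3)
go(.41,0,.16,-6.3)
E
```

```text
t 29.05 pos [0.432  0.1651 0.1639] jaw -6.32 SHIFT cm [ -0.37   0.42 -16.65] rv [ 0.002 -0.     0.001] w 0.0518 F [-3.3 -2.9 -0.3]
```

View pics/s21.png

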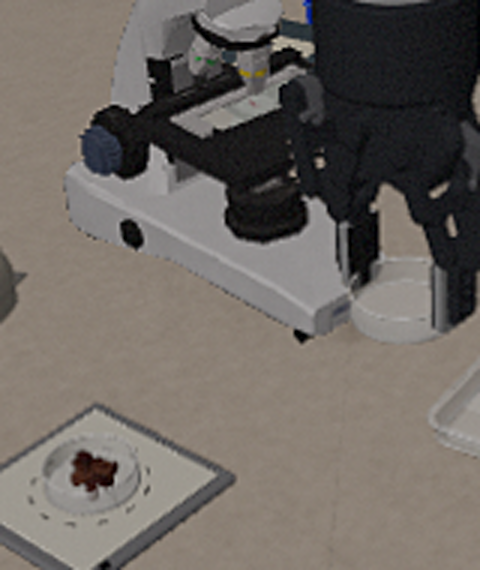

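{"name": "arm_command", "arguments": {"plan": [[-0.3,0,-2.5,0,0,0,4.5],[-0.6,0,-5,0,0,0,4.5],[-0.8,0,-7.5,0,0,0,4.5],[-0.8,0,-10,0,0,0,4.5],[-0.7,0,-12.5,0,0,0,4.5],[-0.6,0,-15,0,0,0,4.5],[-0.4,0,-17.5,0,0,0,4.5],[-0.2,0,-20.2,0,0,0,4.5],[0,0,-23,0,0,0,4.5],[0.4,0,-26,0,0,0,4.5]]}}

```text
time: 29.88
eef_pos: [0.4093, -0.0911, 0.1618]
ee_rot: [-1.569, 0.087, -0.087]
contact_force: [0.8, 0.4, -1.3]
grip_width: 0.0517
```

```bash
python3 - <<'E'
from h import *
go(.434,-.2096,.10,-6.3)
E
```

```text
t 29.88 pos [ 0.4093 -0.0911  0.1618] jaw -6.34 SHIFT cm [  3.76   6.18 -11.51] rv [-0.    -0.001  0.   ] w 0.0517 F [ 0.8  0.4 -1.3]
```

```bash
python3 - <<'E'
from h import *
print(unproj("scene",[(360+280/4.5,110+513/4.5),(360+179/4.5,110+480/4.5),(360+384/4.5,110+554/4.5)],[.021,.02,.02]).round(4))
E
```

```text
[[ 0.4335 -0.2106  0.021 ]
 [ 0.4882 -0.214   0.02  ]
 [ 0.3784 -0.2047  0.02  ]]
```

{"name": "arm_command", "arguments": {"plan": [[0.4,0,-1.5,0,0,0,4.5],[1.2,0,-3.5,0,0,0,4.5],[2,0,-6,0,0,0,4.5],[2.8,0.5,-8.5,0,0,0,4.5],[3.4,1.5,-10.5,0,0,0,4.5],[3.75,3,-11.5,0,0,0,4.5],[3.75,4.5,-11.6,0,0,0,4.5],[3.75,6,-11.6,0,0,0,4.5],[3.75,7,-11.6,0,0,0,4.5],[3.75,7.5,-11.6,0,0,0,4.5]]}}

```text
time: 30.77
eef_pos: [0.4335, -0.2091, 0.0852]
ee_rot: [-1.568, 0.089, -0.086]
contact_force: [-0.8, 0.4, 0.0]
grip_width: 0.052
```

```bash
python3 - <<'E'
from h import *
crop("scene",350,100,140,140,"s22",4.2)
go(.434,-.2096,.024,-6.3)
E
```

```text
t 30.82 pos [ 0.4334 -0.209   0.085 ] jaw -6.37 SHIFT cm [ 0.08  6.1  -0.06] rv [-0.001 -0.001 -0.003] w 0.0521 F [ 0.3 -0.  -1.4]
```

View pics/s22.png

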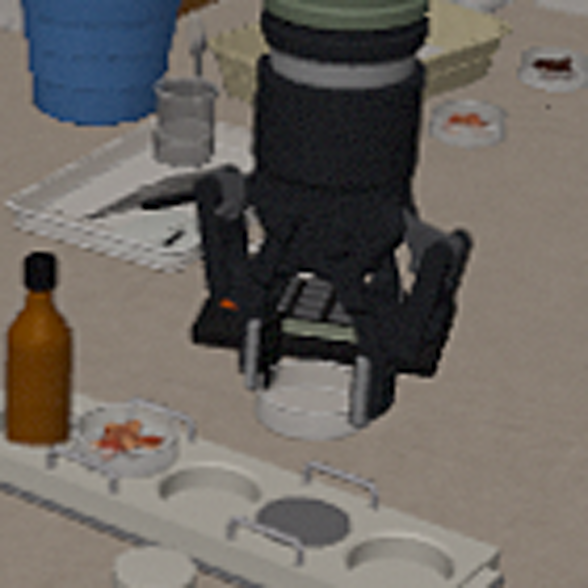

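{"name": "arm_command", "arguments": {"plan": [[0.05,1,-0.1,0,0,0,4.5],[0.05,2,-0.1,0,0,0,4.5],[0.05,3,-0.1,0,0,0,4.5],[0.05,3.8,-0.1,0,0,0,4.5],[0.05,4.4,-0.1,0,0,0,4.5],[0.05,4.9,-0.1,0,0,0,4.5],[0.05,5.2,-0.1,0,0,0,4.5],[0.05,5.4,-0.1,0,0,0,4.5],[0.05,5.4,-0.1,0,0,0,4.5],[0.05,5.4,-0.1,0,0,0,4.5]]}}

```text
time: 31.65
eef_pos: [0.4348, -0.2107, 0.0327]
ee_rot: [-1.569, 0.087, -0.088]
contact_force: [0.3, 0.3, 0.3]
grip_width: 0.0518
```

```bash
python3 - <<'E'
from h import *
crop("scene",370,150,110,100,"s23",5.4)
go(.434,-.2098,.023,-6.3)
E
```

```text
t 31.7 pos [ 0.4349 -0.2107  0.0328] jaw -6.36 SHIFT cm [-0.1   0.98  0.08] rv [ 0.    -0.001  0.001] w 0.0519 F [ 0.7 -0.   1. ]
```

View pics/s23.png

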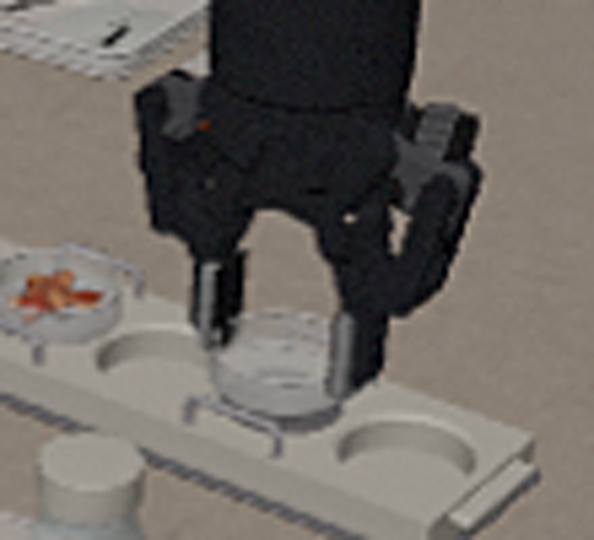

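{"name": "arm_command", "arguments": {"plan": [[-0.05,0.3,0.05,0,0,0,4.5],[-0.05,0.5,0.05,0,0,0,4.5],[-0.05,0.7,0.05,0,0,0,4.5],[-0.05,0.85,0.05,0,0,0,4.5],[-0.05,0.95,0.05,0,0,0,4.5],[-0.05,0.95,0.05,0,0,0,4.5],[-0.05,0.95,0.05,0,0,0,4.5],[-0.05,0.95,0.05,0,0,0,4.5],[-0.05,0.95,0.05,0,0,0,4.5],[-0.05,0.95,0.05,0,0,0,4.5]]}}

```text
time: 32.53
eef_pos: [0.4341, -0.21, 0.0231]
ee_rot: [-1.569, 0.087, -0.087]
contact_force: [-2.1, 0.6, 2.9]
grip_width: 0.0519
```

```bash
python3 - <<'E'
from h import *
crop("scene",370,150,110,100,"s24",5.4)
go(.434,-.2098,.023,-6.3)
E
```

```text
t 32.58 pos [ 0.4341 -0.21    0.0231] jaw -6.36 SHIFT cm [-0.01  0.01  0.02] rv [-0.    -0.001 -0.   ] w 0.052 F [-1.3  1.1  3.6]
```

View pics/s24.png

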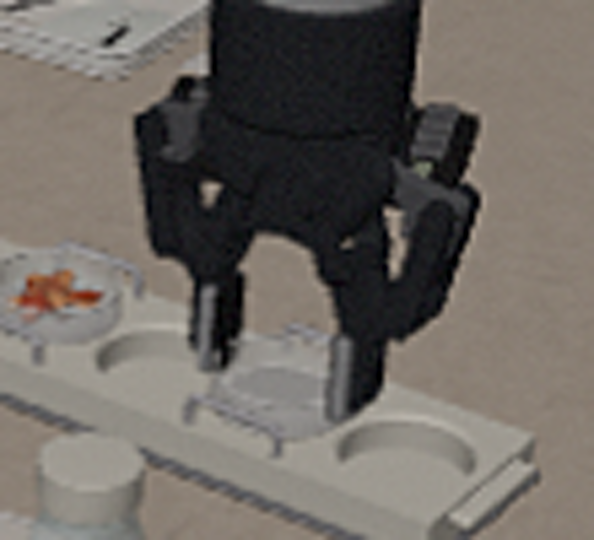

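{"name": "arm_command", "arguments": {"plan": [[0,0,0,0,0,0,5.3],[0,0,0,0,0,0,5.6],[0,0,0,0,0,0,6],[0,0,0,0,0,0,6.5],[0,0,0,0,0,0,7],[0,-0.5,0,0,0,0,7.5],[0,-1.5,0,0,0,0,8],[0,-3.5,0,0,0,0,8.5],[0,-6,0,0,0,0,8.5],[0,-9,0,0,0,0,8.5]]}}

```text
time: 33.42
eef_pos: [0.4332, -0.2095, 0.1133]
ee_rot: [-1.568, 0.089, -0.085]
contact_force: [0.3, -0.4, -0.0]
grip_width: 0.0849
```

```bash
python3 - <<'E'
from h import *
crop("scene",370,110,110,130,"s25",4.5)
go(.4318,-.0503,.16,-96.3)
E
```

```text
t 33.47 pos [ 0.437  -0.2115  0.1194] jaw -6.35 SHIFT cm [-2.27 -4.13 15.94] rv [-0.004  1.57   0.01 ] w 0.0848 F [ 2.  -1.6  4. ]
```

View pics/s25.png

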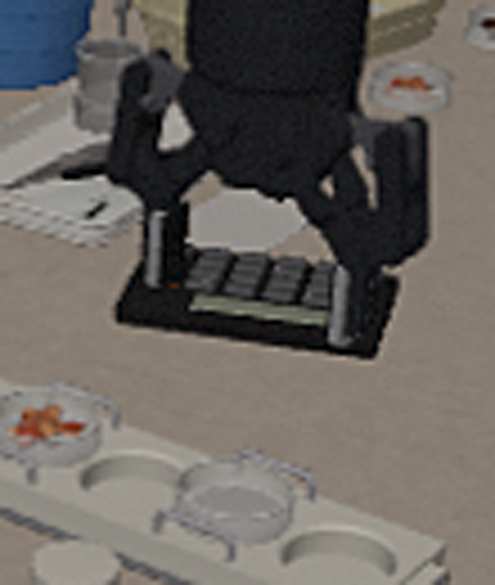

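{"name": "arm_command", "arguments": {"plan": [[-0.1,-1.5,1,0,0.12,0,8.5],[-0.3,-3,2.5,0,0.24,0,8.5],[-0.5,-4.2,4.3,0,0.36,0,8.5],[-0.8,-4.7,6.3,0,0.48,0,8.5],[-1,-4.7,8.3,0,0.6,0,8.5],[-1.3,-4.7,10.3,0,0.72,0,8.5],[-1.5,-4.7,12.3,0,0.84,0,8.5],[-1.8,-4.7,14.3,0,0.96,0,8.5],[-1.95,-4.7,15.5,0,1.08,0,8.5],[-1.95,-4.7,15.85,0,1.2,0,8.5]]}}

```text
time: 34.3
eef_pos: [0.432, -0.0487, 0.1603]
ee_rot: [-1.319, 1.019, -1.019]
contact_force: [-0.6, -0.5, 0.1]
grip_width: 0.0849
```

```bash
python3 - <<'E'
from h import *
go(.4318,-.0503,.10,-96.3)
E
```

```text
t 34.3 pos [ 0.432  -0.0487  0.1603] jaw -75.35 SHIFT cm [ 0.15  6.03 -0.06] rv [-0.     0.366 -0.   ] w 0.0849 F [-0.6 -0.5  0.1]
```

{"name": "arm_command", "arguments": {"plan": [[0.1,0,0,0,0.12,0,8.5],[0.1,0,0,0,0.24,0,8.5],[0.1,0.5,0,0,0.34,0,8.5],[0.1,1.5,0,0,0.367,0,8.5],[0.1,3,0,0,0.367,0,8.5],[0.1,4.5,0,0,0.367,0,8.5],[0.1,5.5,0,0,0.367,0,8],[0.1,6,0,0,0.367,0,7.5],[0.1,6,0,0,0.367,0,7.5],[0.1,6,0,0,0.367,0,7.5]]}}

```text
time: 35.13
eef_pos: [0.4328, -0.0514, 0.1003]
ee_rot: [-1.156, 1.287, -1.288]
contact_force: [-0.2, 0.1, -0.1]
grip_width: 0.0748
```

```bash
python3 - <<'E'
from h import *
crop("scene",270,130,180,170,"s26",3.5)
go(.4318,-.0503,.0225,-96.3)
E
```

```text
t 35.18 pos [ 0.4331 -0.0514  0.1006] jaw -96.14 SHIFT cm [-0.1   7.81 -0.16] rv [-0.001  0.003  0.   ] w 0.0751 F [-0.1 -0.1  0.3]
```

View pics/s26.png

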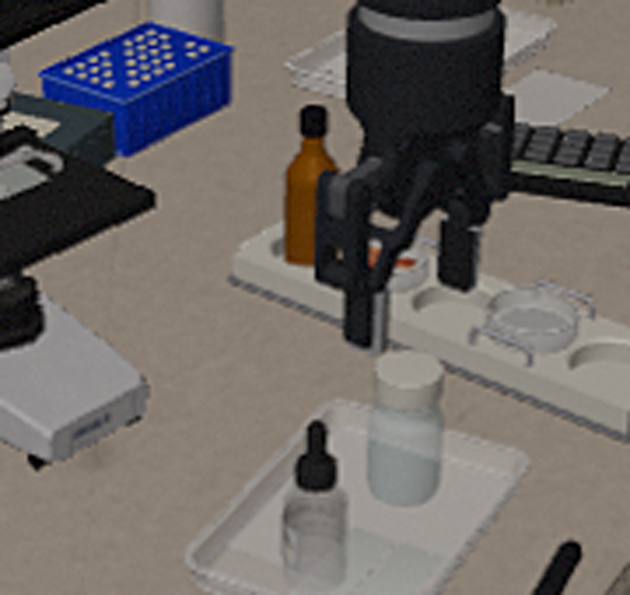

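{"name": "arm_command", "arguments": {"plan": [[-0.05,1,-0.15,0,0,0,7.5],[-0.05,2.5,-0.15,0,0,0,7.5],[-0.05,4,-0.15,0,0,0,7.5],[-0.05,5.5,-0.15,0,0,0,7.5],[-0.05,6.8,-0.15,0,0,0,7.5],[-0.05,7.5,-0.15,0,0,0,7.5],[-0.05,7.7,-0.15,0,0,0,7.2],[-0.05,7.8,-0.15,0,0,0,6.7],[-0.05,7.8,-0.15,0,0,0,6],[-0.05,7.8,-0.15,0,0,0,5.5]]}}

```text
time: 36.02
eef_pos: [0.4318, -0.0508, 0.0227]
ee_rot: [-1.156, 1.286, -1.289]
contact_force: [-0.7, 0.8, 0.2]
grip_width: 0.0552
```

{"name": "arm_command", "arguments": {"plan": [[0,0,0,0,0,0,5],[0,0,0,0,0,0,4.5],[0,0,0,0,0,0,4],[0,0,0,0,0,0,3],[0,0,0,0,0,0,2],[0,0,0,0,0,0,1],[0,0,0,0,0,0,1],[0,0,0,0,0,0,1],[0,0,0,0,0,0,1],[0,0,0,0,0,0,1]]}}

```text
time: 36.85
eef_pos: [0.4314, -0.0506, 0.0226]
ee_rot: [-1.156, 1.287, -1.288]
contact_force: [-1.3, 0.5, 5.6]
grip_width: 0.0383
```

```bash
python3 - <<'E'
from h import *
go(.3780,-.2045,.15,-96.3)
E
```

```text
t 36.85 pos [ 0.4314 -0.0506  0.0226] jaw -96.15 SHIFT cm [ 15.87 -12.74  -3.65] rv [-0.001  0.003 -0.   ] w 0.0383 F [-1.3  0.5  5.6]
```

{"name": "arm_command", "arguments": {"plan": [[0,-0.5,0,0,0,0,1],[0,-1.5,0,0,0,0,1],[0,-3,0,0,0,0,1],[0,-5,0,0,0,0,1],[0,-7,0,0,0,0,1],[0,-9,0,0,0,0,1],[1,-10.5,-0.2,0,0,0,1],[3,-11,-0.7,0,0,0,1],[6,-11,-1.4,0,0,0,1],[9,-11,-2.1,0,0,0,1]]}}

```text
time: 37.68
eef_pos: [0.4005, -0.1385, 0.1329]
ee_rot: [-1.157, 1.285, -1.287]
contact_force: [0.4, -0.2, -1.5]
grip_width: 0.0378
```

{"name": "arm_command", "arguments": {"plan": [[2.5,0,-0.6,0,0,0,1],[4.5,0,-1,0,0,0,1],[6,0,-1.3,0,0,0,1],[6.8,0,-1.5,0,0,0,1],[6.9,0,-1.55,0,0,0,1],[6.9,1,-1.55,0,0,0,1],[6.9,2.5,-1.55,0,0,0,1],[6.9,4,-1.55,0,0,0,1],[6.9,5,-1.55,0,0,0,1],[6.9,5,-1.55,0,0,0,1]]}}

```text
time: 38.52
eef_pos: [0.3767, -0.2032, 0.0804]
ee_rot: [-1.158, 1.291, -1.283]
contact_force: [-0.1, 0.1, -1.2]
grip_width: 0.0382
```

```bash
python3 - <<'E'
from h import *
crop("scene",340,100,150,150,"s27",4)
go(.3780,-.2047,.0255,-96.3)
E
```

```text
t 38.57 pos [ 0.3774 -0.2037  0.0813] jaw -96.09 SHIFT cm [0.1  5.58 0.09] rv [ 0.002  0.004 -0.001] w 0.0383 F [-0.1  0.3 -0.8]
```

View pics/s27.png

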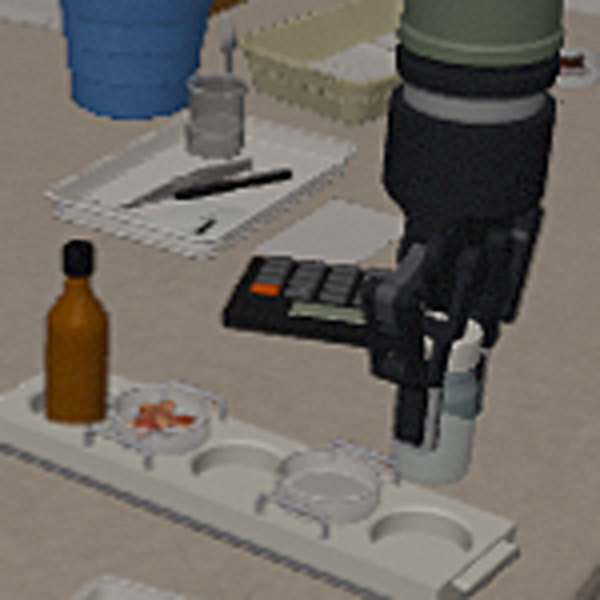

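{"name": "arm_command", "arguments": {"plan": [[0.05,0.7,0.05,0,0,0,1],[0.05,1.4,0.05,0,0,0,1],[0.05,2.1,0.05,0,0,0,1],[0.05,2.7,0.05,0,0,0,1],[0.05,3.1,0.05,0,0,0,1],[0.05,3.4,0.05,0,0,0,1],[0.05,3.5,0.05,0,0,0,1],[0.05,3.5,0.05,0,0,0,1],[0.05,3.5,0.05,0,0,0,1],[0.05,3.5,0.05,0,0,0,1]]}}

```text
time: 39.4
eef_pos: [0.3785, -0.2055, 0.0472]
ee_rot: [-1.156, 1.287, -1.288]
contact_force: [-0.8, 0.4, -1.6]
grip_width: 0.0387
```

```bash
python3 - <<'E'
from h import *
crop("scene",380,150,100,100,"s28",6)
go(.3780,-.2047,.0255,-96.3)
E
```

```text
t 39.45 pos [ 0.3785 -0.2055  0.0473] jaw -96.15 SHIFT cm [-0.08  2.18 -0.06] rv [-0.001  0.003  0.   ] w 0.0381 F [ 0.4  0.4 -1.3]
```

View pics/s28.png

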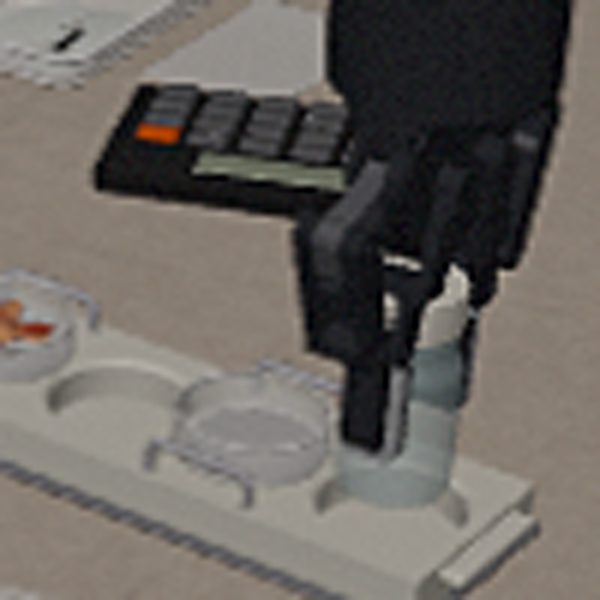

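Aligned over the well; lower in.

{"name": "arm_command", "arguments": {"plan": [[-0.08,0.4,-0.06,0,0,0,1],[-0.08,0.8,-0.06,0,0,0,1],[-0.08,1.2,-0.06,0,0,0,1],[-0.08,1.6,-0.06,0,0,0,1],[-0.08,1.9,-0.06,0,0,0,1],[-0.08,2.1,-0.06,0,0,0,1],[-0.08,2.15,-0.06,0,0,0,1],[-0.08,2.2,-0.06,0,0,0,1],[-0.08,2.2,-0.06,0,0,0,1],[-0.08,2.2,-0.06,0,0,0,1]]}}

```text
time: 40.28
eef_pos: [0.3776, -0.2044, 0.0258]
ee_rot: [-1.157, 1.288, -1.288]
contact_force: [-3.5, 1.8, 11.2]
grip_width: 0.0384
```

```bash
python3 - <<'E'
from h import *
crop("scene",380,150,100,100,"s29",6)
go(.3780,-.2047,.0255,-96.3)
E
```

```text
t 40.33 pos [ 0.3776 -0.2044  0.0258] jaw -96.15 SHIFT cm [0.03 0.03 0.05] rv [ 0.     0.003 -0.   ] w 0.0382 F [-2.4  1.8 10. ]
```

View pics/s29.png

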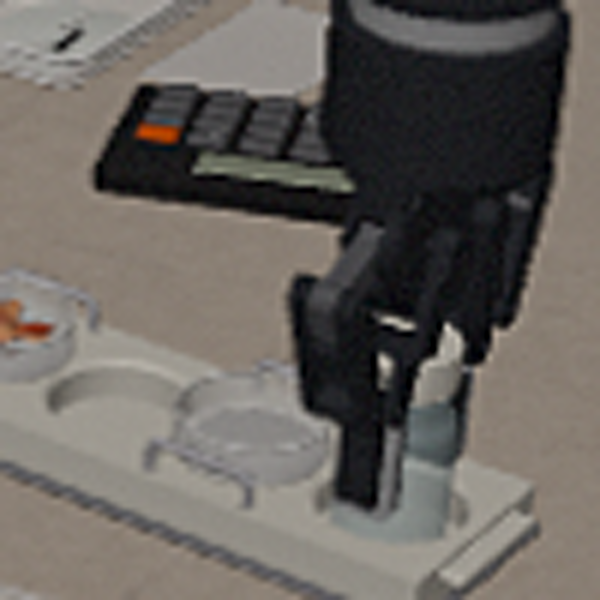

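On the floor (10 N). Release and rise.

{"name": "arm_command", "arguments": {"plan": [[0,0,0,0,0,0,4],[0,0,0,0,0,0,4.4],[0,0,0,0,0,0,5],[0,0,0,0,0,0,5.7],[0,0,0,0,0,0,6.5],[0,-0.7,0,0,0,0,7],[0,-2,0,0,0,0,7.5],[0,-4,0,0,0,0,7.5],[0,-6.5,0,0,0,0,7.5],[0,-9.5,0,0,0,0,7.5]]}}

```text
time: 41.17
eef_pos: [0.3769, -0.204, 0.1205]
ee_rot: [-1.158, 1.29, -1.286]
contact_force: [0.5, -0.3, -0.3]
grip_width: 0.075
```

```bash
python3 - <<'E'
from h import *
crop("scene",290,90,200,200,"s30",3)
go(.4317,.0448,.15,-96.3)
E
```

```text
t 41.22 pos [ 0.3805 -0.2061  0.1262] jaw -96.14 SHIFT cm [-25.48  -2.46   2.43] rv [-0.009  0.003  0.004] w 0.0753 F [ 1.8 -1.5  3.8]
```

View pics/s30.png

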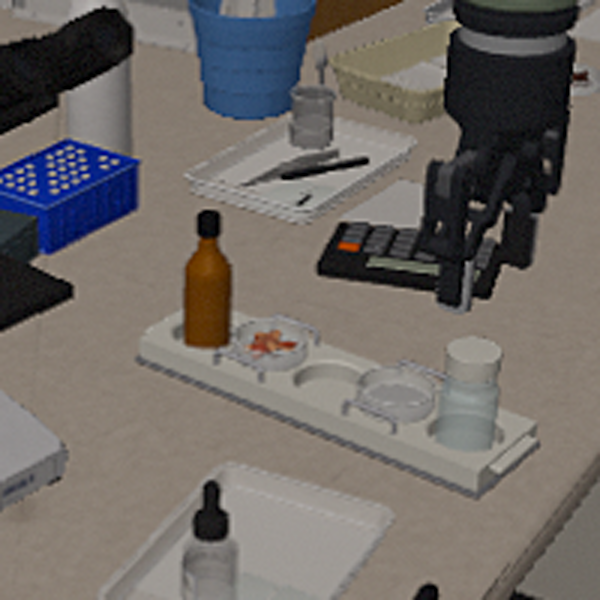

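{"name": "arm_command", "arguments": {"plan": [[-1.5,-1,0.1,0,0,0,7.5],[-4,-2.2,0.4,0,0,0,7.5],[-7,-3,0.7,0,0,0,7.5],[-10.5,-3,1.1,0,0,0,7.5],[-14,-3,1.5,0,0,0,7.5],[-17.5,-3,1.9,0,0,0,7.5],[-20.7,-3,2.2,0,0,0,7.5],[-23.3,-3,2.5,0,0,0,7.5],[-25,-3,2.7,0,0,0,7.5],[-25.3,-3,2.7,0,0,0,7.5]]}}

```text
time: 42.05
eef_pos: [0.4324, 0.0465, 0.1503]
ee_rot: [-1.157, 1.285, -1.285]
contact_force: [0.5, -0.4, -0.3]
grip_width: 0.0749
```

```bash
python3 - <<'E'
from h import *
go(.4317,.0448,.0262,-96.3)
E
```

```text
t 42.05 pos [0.4324 0.0465 0.1503] jaw -95.95 SHIFT cm [ 0.18 12.41 -0.07] rv [-0.001  0.006 -0.001] w 0.0749 F [ 0.5 -0.4 -0.3]
```

{"name": "arm_command", "arguments": {"plan": [[0.1,1,0,0,0,0,7.5],[0.1,2.5,0,0,0,0,7.5],[0.1,4.5,0,0,0,0,7.5],[0.1,6.5,0,0,0,0,7.5],[0.1,8.5,0,0,0,0,7.5],[0.1,10,0,0,0,0,7.5],[0.1,11.3,0,0,0,0,7.2],[0.1,12,0,0,0,0,6.7],[0.1,12.3,0,0,0,0,6],[0.1,12.3,0,0,0,0,5.5]]}}

```text
time: 42.88
eef_pos: [0.4314, 0.0427, 0.0268]
ee_rot: [-1.157, 1.289, -1.288]
contact_force: [0.2, -0.4, -0.8]
grip_width: 0.0549
```

{"name": "arm_command", "arguments": {"plan": [[0,0,0,0,0,0,5],[0,0,0,0,0,0,4.5],[0,0,0,0,0,0,4],[0,0,0,0,0,0,3.5],[0,0,0,0,0,0,3],[0,0,0,0,0,0,2],[0,0,0,0,0,0,1],[0,0,0,0,0,0,1],[0,0,0,0,0,0,1],[0,0,0,0,0,0,1]]}}

```text
time: 43.72
eef_pos: [0.432, 0.0431, 0.0278]
ee_rot: [-1.156, 1.286, -1.288]
contact_force: [-0.3, -1.1, 6.1]
grip_width: 0.031
```

```bash
python3 - <<'E'
from h import *
crop("scene",270,150,150,150,"s31",4)
go(.4886,-.2152,.15,-96.3)
E
```

```text
t 43.77 pos [0.432  0.0431 0.0278] jaw -96.13 SHIFT cm [ 25.08 -12.21   8.4 ] rv [-0.001  0.003  0.   ] w 0.0311 F [-1.  -1.1  5.4]
```

View pics/s31.png

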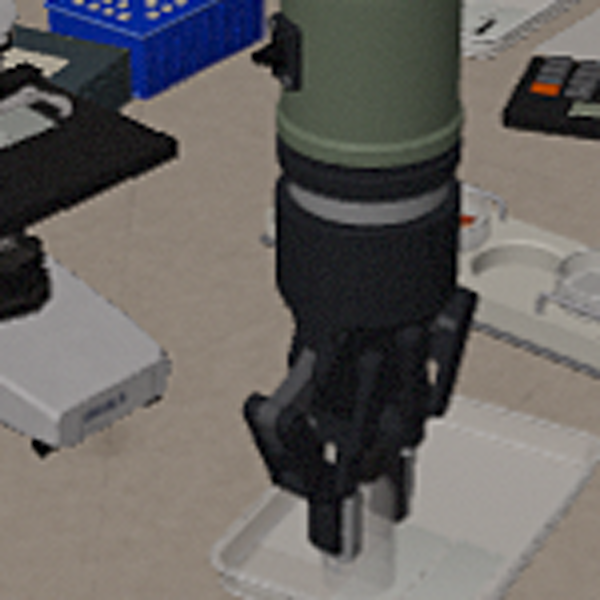

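{"name": "arm_command", "arguments": {"plan": [[0,-0.5,0,0,0,0,1],[0,-1.5,0,0,0,0,1],[0,-3,0,0,0,0,1],[0,-5,0,0,0,0,1],[0,-7,0,0,0,0,1],[0,-9,0,0,0,0,1],[0,-11,0,0,0,0,1],[1,-12.2,0.3,0,0,0,1],[3,-12.2,1,0,0,0,1],[6,-12.2,2,0,0,0,1]]}}

```text
time: 44.6
eef_pos: [0.4453, -0.018, 0.1504]
ee_rot: [-1.156, 1.284, -1.286]
contact_force: [1.0, 0.7, -0.8]
grip_width: 0.0312
```

{"name": "arm_command", "arguments": {"plan": [[3,0,1,0,0,0,1],[6,0,2,0,0,0,1],[9,0,3,0,0,0,1],[12,0,4,0,0,0,1],[14.8,0,5,0,0,0,1],[17,0,5.8,0,0,0,1],[18.4,0,6.3,0,0,0,1],[19,0,6.4,0,0,0,1],[19,0.5,6.4,0,0,0,1],[19,1,6.4,0,0,0,1]]}}

```text
time: 45.43
eef_pos: [0.4879, -0.2135, 0.1387]
ee_rot: [-1.156, 1.288, -1.287]
contact_force: [-0.2, -0.0, -0.7]
grip_width: 0.0312
```

```bash
python3 - <<'E'
from h import *
crop("scene",340,80,150,150,"s32",4)
go(.4886,-.2152,.0308,-96.3)
E
```

```text
t 45.48 pos [ 0.4871 -0.2128  0.1374] jaw -96.1 SHIFT cm [ 0.24 10.66  0.2 ] rv [ 0.003  0.003 -0.001] w 0.0311 F [-0.5  0.  -1.7]
```

View pics/s32.png

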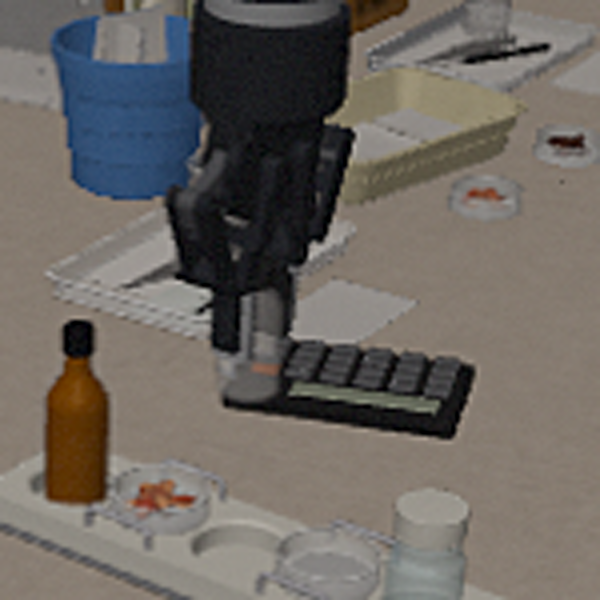

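Lower to just above the mouth.

{"name": "arm_command", "arguments": {"plan": [[0.1,1,0.1,0,0,0,1],[0.1,2.3,0.1,0,0,0,1],[0.1,3.6,0.1,0,0,0,1],[0.1,4.9,0.1,0,0,0,1],[0.1,6.2,0.1,0,0,0,1],[0.1,7.2,0.1,0,0,0,1],[0.1,7.9,0.1,0,0,0,1],[0.1,8.4,0.1,0,0,0,1],[0.1,8.4,0.1,0,0,0,1],[0.1,8.4,0.1,0,0,0,1]]}}

```text
time: 46.32
eef_pos: [0.4895, -0.2154, 0.0551]
ee_rot: [-1.157, 1.287, -1.288]
contact_force: [-0.4, -0.3, -0.5]
grip_width: 0.0306
```

```bash
python3 - <<'E'
from h import *
crop("scene",350,130,110,110,"s33",5.4)
go(.4886,-.2152,.0308,-96.3)
E
```

```text
t 46.37 pos [ 0.4897 -0.2156  0.0554] jaw -96.14 SHIFT cm [-0.03  2.46 -0.12] rv [-0.001  0.003  0.   ] w 0.0314 F [ 0.5  0.5 -0. ]
```

View pics/s33.png

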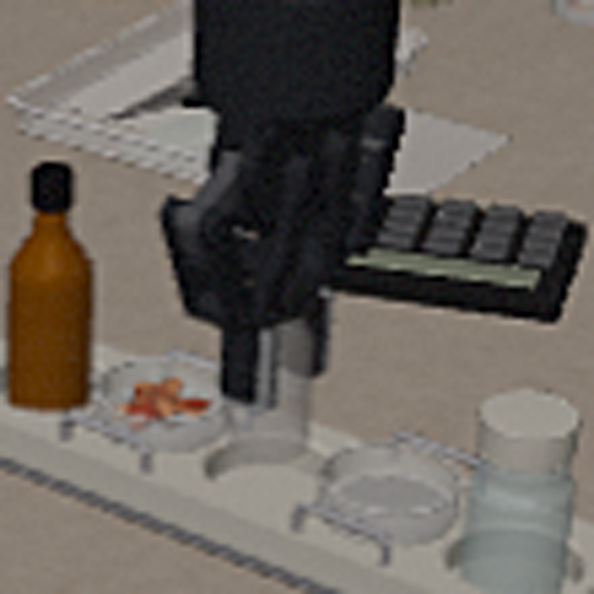

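{"name": "arm_command", "arguments": {"plan": [[0,0.5,-0.1,0,0,0,1],[0,1,-0.1,0,0,0,1],[0,1.4,-0.1,0,0,0,1],[0,1.8,-0.1,0,0,0,1],[0,2.1,-0.1,0,0,0,1],[0,2.3,-0.1,0,0,0,1],[0,2.4,-0.1,0,0,0,1],[0,2.4,-0.1,0,0,0,1],[0,2.4,-0.1,0,0,0,1],[0,2.4,-0.1,0,0,0,1]]}}

```text
time: 47.2
eef_pos: [0.4884, -0.2155, 0.0311]
ee_rot: [-1.157, 1.287, -1.288]
contact_force: [0.0, -0.1, 0.1]
grip_width: 0.031
```

```bash
python3 - <<'E'
from h import *
crop("scene",350,130,110,110,"s34",5.4)
go(.4886,-.2152,.0308,-96.3)
E
```

```text
t 47.25 pos [ 0.4884 -0.2155  0.031 ] jaw -96.14 SHIFT cm [-0.03  0.02  0.02] rv [-0.     0.003  0.   ] w 0.0309 F [-0.3 -0.8  0.3]
```

View pics/s34.png

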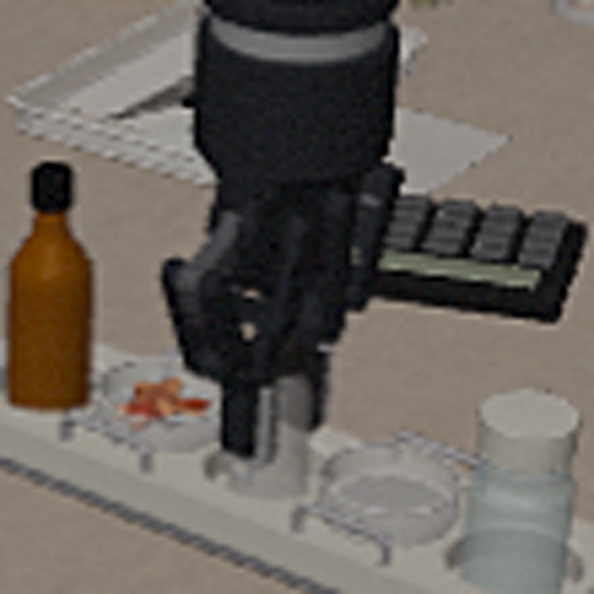

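{"name": "arm_command", "arguments": {"plan": [[0,0.03,0,0,0,0,1],[0,0.06,0,0,0,0,1],[0,0.1,0,0,0,0,1],[0,0.1,0,0,0,0,1],[0,0.1,0,0,0,0,1],[0,0.1,0,0,0,0,1],[0,0.1,0,0,0,0,1],[0,0.1,0,0,0,0,1],[0,0.1,0,0,0,0,1],[0,0.1,0,0,0,0,1]]}}

```text
time: 48.08
eef_pos: [0.4885, -0.2155, 0.031]
ee_rot: [-1.156, 1.287, -1.288]
contact_force: [-2.2, 0.4, 7.7]
grip_width: 0.031
```

Contact. Release and rise.

{"name": "arm_command", "arguments": {"plan": [[0,0,0,0,0,0,3.3],[0,0,0,0,0,0,3.8],[0,0,0,0,0,0,4.5],[0,0,0,0,0,0,5.2],[0,0,0,0,0,0,6],[0,-0.5,0,0,0,0,6.5],[0,-1.5,0,0,0,0,7],[0,-3.5,0,0,0,0,7.5],[0,-6,0,0,0,0,7.5],[0,-9,0,0,0,0,7.5]]}}

```text
time: 48.92
eef_pos: [0.4875, -0.2151, 0.1208]
ee_rot: [-1.158, 1.29, -1.286]
contact_force: [0.1, -0.8, -0.5]
grip_width: 0.0749
```

{"name": "arm_command", "arguments": {"plan": [[0,-2,0,0,0,0,7.5],[0,-4,0,0,0,0,7.5],[0,-6,-1,0,0,0,7.5],[0,-8,-3,0,0,0,7.5],[0,-9,-6,0,0,0,7.5],[3,-9,-8,0,0,0,7.5],[6,-9,-10,0,0,0,7.5],[9,-9,-12,0,0,0,7.5],[12,-9,-12,0,0,0,7.5],[14,-9,-12,0,0,0,7.5]]}}

```text
time: 49.75
eef_pos: [0.3527, -0.3439, 0.2115]
ee_rot: [-1.156, 1.287, -1.292]
contact_force: [-0.2, 1.0, 0.3]
grip_width: 0.075
```

{"name": "arm_command", "arguments": {"plan": [[2,0,0,0,0,0,7.5],[4,0,0,0,0,0,7.5],[6,0,0,0,0,0,7.5],[8,0,0,0,0,0,7.5],[9,0,0,0,0,0,7.5],[10,0,0,0,0,0,7.5],[10,0,0,0,0,0,7.5],[10,0,0,0,0,0,7.5],[10,0,0,0,0,0,7.5],[10,0,0,0,0,0,7.5]]}}

```text
time: 50.58
eef_pos: [0.3434, -0.4402, 0.2102]
ee_rot: [-1.157, 1.287, -1.287]
contact_force: [0.7, 0.3, -0.1]
grip_width: 0.0751
```

```bash
python3 - <<'E'
from h import *
go(0.4,0,.3)
cv2.imwrite("pics/topF.png",cam("top")["image"])
crop("scene",130,140,350,220,"sF",2.2)
crop("top",370,190,80,145,"tF",4)
crop("top",180,160,190,150,"tFl",4)
E
```

```text
t 50.58 pos [ 0.3434 -0.4402  0.2102] jaw -96.1 SHIFT cm [-44.38  -8.96   0.95] rv [ 0.  0. -0.] w 0.0751 F [ 0.7  0.3 -0.1]
```

View pics/sF.png

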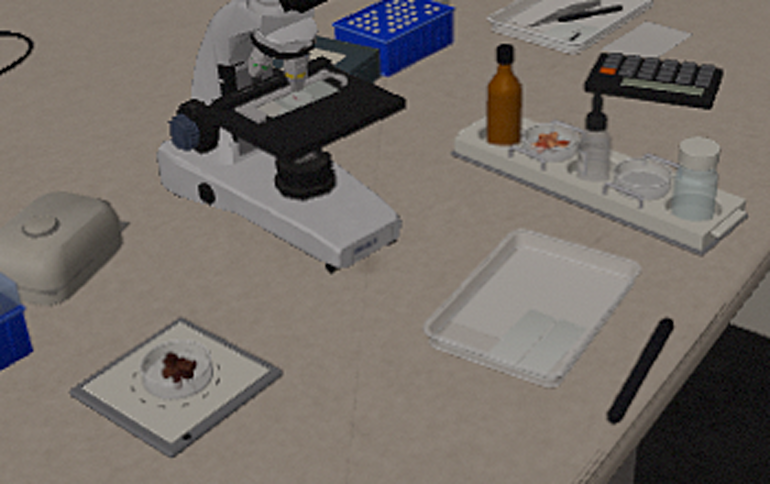

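View pics/topF.png

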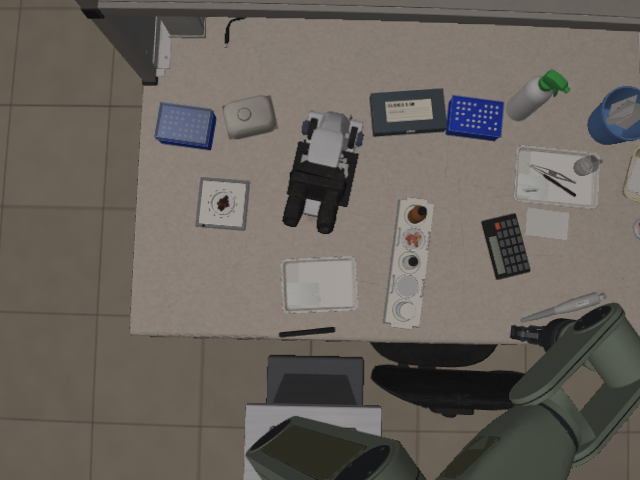

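View pics/tF.png

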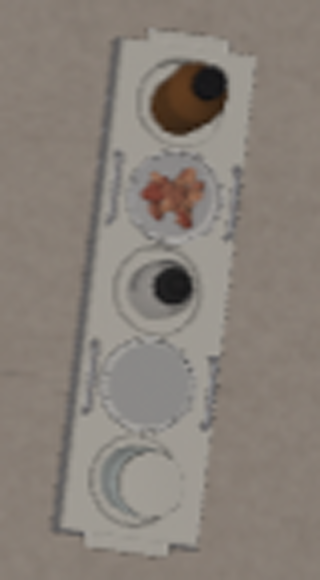

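View pics/tFl.png

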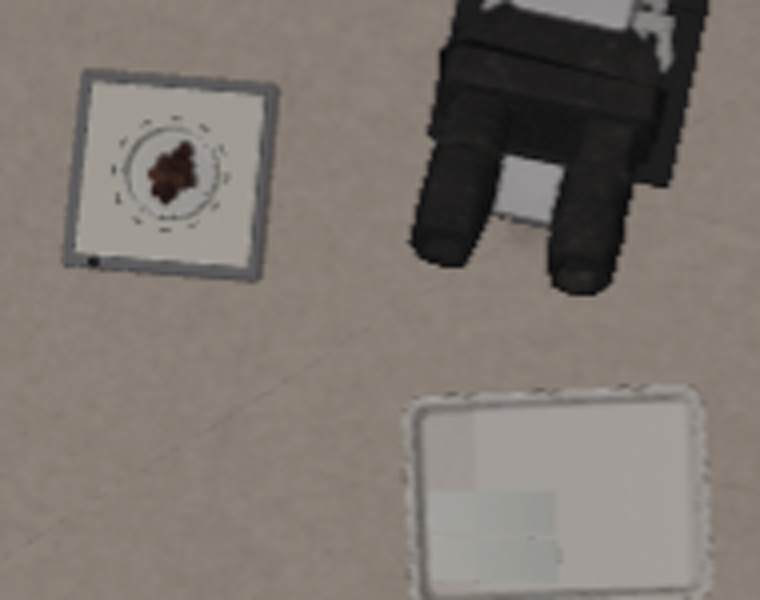

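The final pictures show both bottles upright in their wells, and the clean dish in its place between the guards (crop px 147,386). The seed dish is centred in the ring (173,173), the amber bottle and orange dish have not moved, and the tray is empty. The arm is clear, so I'm handing in.

```bash
python3 -c "
from station import bot
print(bot.finish_job())"
```

```text
the job is handed in; nothing more can be done
None
```

The dish change is done and handed in at about 51 s on the robot's clock, against the limit of 141 s.

- **Order of work:** I stood the dropper bottle and then the jar on the empty tray. I moved the seed dish into the ring on the light pad and put the clean dish in the place it left. The jar and then the dropper went back into the wells they came from.
- **Last pictures:** Both cameras show all three bottles upright in their wells and the clean dish between its guards. The seed dish is within about 1 mm of the ring's centre. The amber bottle and the orange dish stand where they were, and the tray is empty with the arm clear of everything.
- **Forces:** The highest wrist force in the readings was about 12 N, when the jar touched the floor of its well. That is far below the limits.
- **Disagreements:** The gripper read 2 to 3 mm less than the stated diameters while holding the bottles and dishes. Readings taken right after a move were up to about 6 mm off the commanded pose, so I re-measured before each grasp and placing. No check failed.

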